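# Refit the crank spindle of a coffee mill

## Task

The hand coffee mill has been taken apart for cleaning. Take its crank spindle out of the wooden drying stand and lower it through the mill's three rings until it stops on the burr, then turn it under light pressure until its cross-shaped end drops into the slots of the burr, and bring it fully home with its shoulder on the lowest ring; let go of it. Be gentle with the mill, do not let the spindle fall over, and leave the hopper, brush, tin and cup where they are.

Things in the scene. Friction and masses are not known exactly. Their poses are not given: they have to be found in the camera images.
- mill: Stripped frame of a hand coffee mill on a round suction foot (112 mm across, small lever at -x) fixed to the worktop. Origin: centre of the foot's underside; z up, the mill's axis. Three thin pillars carry three level metal rings coaxial with z, one above another, bores shrinking downward: collar, upper bearing, lower bearing; below them sits the burr. Whole height 124 mm.
- collar (a point): Centre of the collar's upper face, on the mill's axis at z = 120 mm: the mouth that the spindle enters. The collar is a ring 80 mm across and 8 mm thick, bore 37 mm, chamfered at the top.
- upper_bearing (a point): Centre of the upper bearing's upper face, on the mill's axis at z = 96 mm. Ring 74 mm across, 8 mm thick, bore 29 mm with a 2 mm chamfer at its top.
- lower_bearing (a point): Centre of the lower bearing's upper face, on the mill's axis at z = 68 mm. Ring 74 mm across, 8 mm thick, bore 22.2 mm with a 1.5 mm chamfer at its top. The shoulder of the spindle's 27 mm part rests on it when home.
- burr_seat (a point): On the mill's axis at z = 57 mm, axes of the mill: highest place of the burr's flat top, which stands 0 to 8 mm lower by the unknown grind setting. Burr: dark steel cone with a cross slot 6.1 mm wide, 21 mm long, 15 mm deep, at an unknown angle; enters within 5 degrees, every 90. It gives 1.2 mm on a spring (2 to 5 N), then is rigid; pressed with over 5 N it turns along with the spindle.
- spindle: Steel crank spindle, 0.16 to 0.25 kg, 122 mm tall, upright in the stand. Origin: centre of the lower face of its cross-shaped end; z up the shaft, x along the crank arm. Cross: two ribs 20 x 4.4 mm along x and y (z 0 to 14 mm), round 21 mm (to 24), shoulder, round 27 mm (to 58), round 32 mm (to 80). Home, its origin is 44 mm above the mill's; on a burr not in line 4 to 13 mm higher.
- hub (a point): Middle of the hub to grip, on the shaft's axis, 104 mm above the spindle's origin, same axes: a block 22 mm along x, 18 mm along y, 32 mm high with flat sides. Right below it the crank arm, a bar 13 mm wide and 7 mm thick, runs along +x for 78 mm.
- crank_knob (a point): Middle of the wooden knob that stands on the end of the crank arm, 74 mm from the shaft's axis along x, 104 mm above the spindle's origin; 23 mm thick, 29 mm high.
- stand: Turned wooden drying stand, 82 mm across the foot, 62 mm high, with an upright bore of 28 mm; fixed to the worktop. Origin: centre of its underside. The spindle hangs in it by the step of its 32 mm part, its origin 4 mm above the stand's; it can lean by 1.5 degrees.
- hopper: The mill's steel funnel hopper, 98 mm across at the top, 70 mm high; a bystander. Origin: centre of its underside.
- brush: Small flat cleaning brush with a wooden handle, 152 mm long, 21 mm wide, 11 mm high, lying flat; a bystander. Origin: underside, near its middle; x runs along it to the bristles.
- coffee_tin: Small flat steel tin, 66 mm across, 22 mm high; a bystander. Origin: centre of its underside.
- cup: Espresso cup, 64 mm across without its handle, 49 mm high; a bystander. Origin: centre of its underside.

How it is judged:
By the outcome, as a careful person would: the job done as asked, in the order asked, and still so for the second after the job is handed in, with the robot touching nothing.
It also fails if it takes over 64 s, if anything falls off the work surface, if the arm or the gripper's body presses on something with over 40 N, if the wrist force passes 120 N, or if a joint passes its speed limit or range.

## Robot

A 6-joint arm with a two-finger parallel gripper is mounted at the origin on a cart in front of the work surface, level with it; the furniture and walls round the work are solid. World frame = base frame: x ahead of the robot, y to its left, z up, the work surface at z = 0. Lengths are in m, angles in rad, forces in N, time in s.
With the tool pointing down it reaches from about 0.25 to 0.775 m from the base axis. Payload 4 kg.
Tool frame: the origin (TCP) lies midway between the tips of the shut fingers; the grasp point (between the pads) lies env.grip_point_offset behind it (env.grip_point_offset is the distance from the TCP to the grasp point, in m); z points along the fingers, y is the direction in which the jaws open and shut (so a half turn about z gives the same grasp; the last joint's range is limited). The gripper opens to 94 mm and grips with 3 to 60 N. Pads are 16 mm wide; open, the fingers measure 119 mm over their backs; the gripper's body (75 mm by 177 mm) begins 78 mm behind the grasp point.
Start: joints at [-1.261, 0.087, 1.371, -0, 1.684, -0.103], TCP at [0.221, -0.504, 0.206] pointing down, gripper open.
Joint ranges: [-3.1, 3.1], [-0.76, 2.03], [0.27, 2.55], [-1.08, 4.22], [0.17, 2.65], [-2.57, 2.57]. Speed limits (rad/s): [2.79, 2.79, 3.14, 3.14, 3.14, 3.14].

## Interface

Orientations are given as a rotation vector (axis times angle).
In Python, from workcell import state, vision, job_done, env gives the robot as it stands.
- The arm moves only by the tool apply_moves, never from a script. Its argument "moves" is a list of rows, each a list of 5 numbers: the shift along the world's x, y, z in mm, then the turn about the world's z in degrees, then the closure, from 0 (fully open) to 1 (shut). A call has 1 to 20 rows; each row shifts and turns the pose as measured when the row begins; what a row does not reach is not made up. A row lasts 1/12 s, in which the tool goes at most 41.7 mm and 7.16 degrees, less where a joint would pass 70% of its speed; a pose out of reach is approached as far as the arm can. A call is refused whole if a number of a shift passes 41.7 or a number of a turn 7.16, either way. A call with a gripper value outside its range is refused whole. The fingers move at their own pace and stop on an object; the grip force is fixed at half the most. Time passes only in rows, so rows that do not move let the fingers close. It gives the time, the measured TCP pose, the force and the opening at its end, in the units of the state.
- state(): the state, without advancing time (a new reading comes with each control period).
- vision.camera(name): name is "scene" or "top"; returns a dict with "pixels" (480x640x3 uint8, blue, green, red), "range_z" (480x640 float32, m along the optical axis (not along the pixel's ray), 0 where there is no reading), "fx", "fy", "cx", "cy" (pixels), "camera_from_world" (4x4, takes a point from world to camera coordinates). Camera axes: x right, y down, z forward; pixel columns grow to the right and rows downward; lengths in m; the calibration is good to about 2 mm. A picture is of the moment at which its call begins.
- job_done(): hands the job in, once; it reports no verdict.
The state is a dict: "t": time; "qpos": joint angles; "joint_velocities": joint speeds; "joint_torque": joint torques, N m; "ee_pos": TCP position; "tcp_rot": TCP orientation; "force": force on the tool from outside, world axes, zero at the start; "ft_torque": the same for the moment, N m; "grip_width": finger opening in m.
Only numpy, scipy, OpenCV 4.12 (cv2) and the standard library are available. Lean on these libraries where they do the work, as an engineer would, in place of code of your own. Each camera call takes 0.05 s, during which the arm holds its last target.

## Working session

There is one attempt and no reset: what is moved stays moved. The work goes in short steps, Python scripts to look and compute and a tool call to move; the robot and the scene stay as the last step left them, time stands still between calls to the robot, and variables do not carry over. Pictures are saved under pics/ and viewed, and the job is handed in when it is done.

Besides the shell and the picture viewer there is one more tool, called after "Request:" as a command line: name --pt "numbers of a row" for each row, then --argument value for the rest. apply_moves: Moves the arm, as the interface text tells. Its arguments: {"type":"object","properties":{"moves":{"type":"array"}},"required":["moves"]}

```bash
mkdir -p pics; ls
python3 - <<'E'
from workcell import state, vision, env
import cv2,numpy as np
s=state();print(s['t'],s['ee_pos'],s['tcp_rot'],s['force'],s['grip_width'],env.grip_point_offset)
for n in('scene','top'):
    c=vision.camera(n);cv2.imwrite(f'pics/{n}0.png',c['pixels']);np.savez(f'{n}0.npz',**c)
    print(n,c['fx'],c['cx'],c['cy'],np.round(c['camera_from_world'],3).tolist())
E
```

```text
pics
0.0 [ 0.22044382 -0.50326211  0.20430373] [-3.07273536e+00 -6.43305433e-01  4.33438497e-04] [ 0.51834653  0.73026884 -0.18472069] 0.09404480609260137 0.0188
scene 501.7878336154815 322.32997695241306 234.85604354570233 [[-0.855, -0.519, -0.004, 0.461], [-0.392, 0.651, -0.65, 0.278], [0.34, -0.554, -0.76, 0.747], [0.0, 0.0, 0.0, 1.0]]
top 551.1093077624189 316.8196465293311 232.16973900961568 [[0.013, -1.0, 0.02, -0.035], [-0.993, -0.015, -0.115, 0.52], [0.116, -0.018, -0.993, 1.079], [0.0, 0.0, 0.0, 1.0]]
```

View pics/scene0.png

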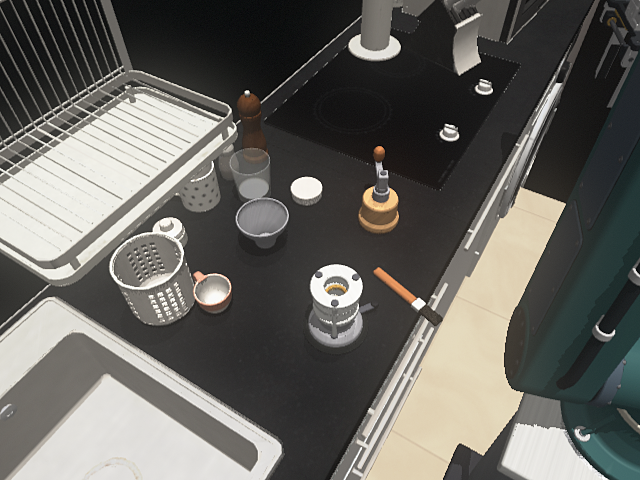

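View pics/top0.png

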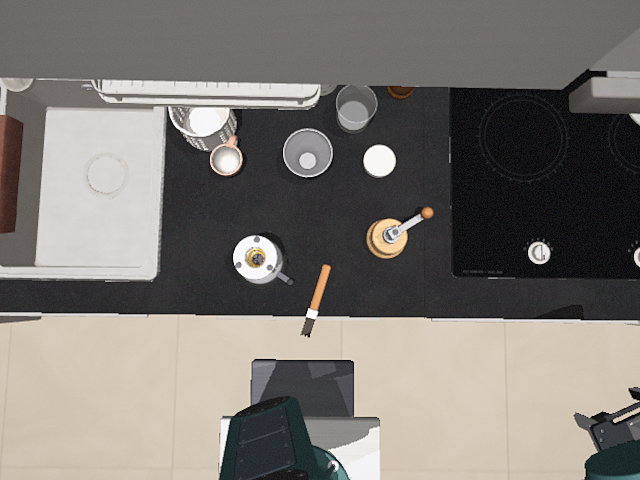

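The scene view shows the mill at about (337,290), the spindle in its stand at (380,195), the knob at (379,153) and the brush at (405,295). The top view shows the mill collar at (257,257), the hub at about (391,234), the knob at (427,213) and the brush at (317,297). Next I'll zoom in and build point clouds.

```bash
cat > h.py <<'E'
import numpy as np,cv2
def load(n):
    d=np.load(n);return {k:d[k] for k in d.files}
def cloud(c):
    z=c['range_z'].astype(float);v,u=np.mgrid[:480,:640]
    P=np.stack([(u-c['cx'])/c['fx']*z,(v-c['cy'])/c['fy']*z,z],-1)
    T=np.linalg.inv(c['camera_from_world']);W=P@T[:3,:3].T+T[:3,3];W[z==0]=np.nan;return W
def proj(c,p):
    q=c['camera_from_world'][:3]@np.append(p,1);return np.array([c['fx']*q[0]/q[2]+c['cx'],c['fy']*q[1]/q[2]+c['cy']])
def circ(P):
    A=np.c_[2*P[:,:2],np.ones(len(P))];s=np.linalg.lstsq(A,(P[:,:2]**2).sum(1),rcond=None)[0]
    return s[:2],np.sqrt(s[2]+s[:2]@s[:2])
E
python3 - <<'E'
from h import *
T=load('top0.npz');S=load('scene0.npz')
a=cv2.resize(T['pixels'][195:275,350:450],(800,640),interpolation=cv2.INTER_NEAREST)[:600];
b=cv2.resize(T['pixels'][220:295,220:320],(800,600),interpolation=cv2.INTER_NEAREST)
cv2.imwrite('pics/zt_sp.png',a);cv2.imwrite('pics/zt_mill.png',b)
cv2.imwrite('pics/zs_sp.png',cv2.resize(S['pixels'][140:240,330:430],(600,600),interpolation=cv2.INTER_NEAREST))
cv2.imwrite('pics/zs_mill.png',cv2.resize(S['pixels'][255:355,290:390],(600,600),interpolation=cv2.INTER_NEAREST))
for nm,c,bx in(('top',T,[(195,275,350,450),(220,295,220,320)]),('scene',S,[(140,240,330,430),(255,355,290,390)])):
    W=cloud(c)
    for (r0,r1,c0,c1) in bx:
        w=W[r0:r1,c0:c1].reshape(-1,3);w=w[~np.isnan(w[:,0])]
        print(nm,'table med z',np.median(w[w[:,2]<0.015][:,2]))
        h=np.histogram(w[:,2],np.arange(-.01,.14,.004));print([(round(e*1000),n) for e,n in zip(h[1],h[0]) if n])
E
```

```text
top table med z 0.00069646776367982
[(-10, np.int64(8)), (-6, np.int64(701)), (-2, np.int64(3978)), (2, np.int64(1673)), (6, np.int64(60)), (10, np.int64(46)), (14, np.int64(83)), (18, np.int64(70)), (22, np.int64(24)), (26, np.int64(7)), (30, np.int64(7)), (34, np.int64(13)), (38, np.int64(8)), (42, np.int64(6)), (46, np.int64(10)), (50, np.int64(14)), (54, np.int64(28)), (58, np.int64(288)), (62, np.int64(362)), (66, np.int64(26)), (70, np.int64(2)), (74, np.int64(9)), (78, np.int64(12)), (82, np.int64(54)), (86, np.int64(40)), (90, np.int64(129)), (94, np.int64(38)), (98, np.int64(5)), (102, np.int64(7)), (106, np.int64(13)), (110, np.int64(12)), (114, np.int64(22)), (118, np.int64(60)), (122, np.int64(108)), (126, np.int64(31)), (130, np.int64(2))]
top table med z 0.0009426057145808242
[(-10, np.int64(7)), (-6, np.int64(529)), (-2, np.int64(3173)), (2, np.int64(1335)), (6, np.int64(301)), (10, np.int64(184)), (14, np.int64(96)), (18, np.int64(179)), (22, np.int64(127)), (26, np.int64(34)), (30, np.int64(1)), (34, np.int64(25)), (38, np.int64(20)), (42, np.int64(7)), (46, np.int64
[... 1078 characters left out ...]
9094968
[(-6, np.int64(475)), (-2, np.int64(4450)), (2, np.int64(443)), (6, np.int64(493)), (10, np.int64(267)), (14, np.int64(190)), (18, np.int64(363)), (22, np.int64(449)), (26, np.int64(83)), (30, np.int64(39)), (34, np.int64(32)), (38, np.int64(32)), (42, np.int64(19)), (46, np.int64(5)), (50, np.int64(8)), (54, np.int64(5)), (58, np.int64(27)), (62, np.int64(86)), (66, np.int64(339)), (70, np.int64(24)), (74, np.int64(5)), (78, np.int64(7)), (82, np.int64(6)), (86, np.int64(49)), (90, np.int64(102)), (94, np.int64(367)), (98, np.int64(15)), (102, np.int64(6)), (106, np.int64(3)), (110, np.int64(45)), (114, np.int64(188)), (118, np.int64(1201)), (122, np.int64(128)), (126, np.int64(2))]
```

View pics/zt_sp.png

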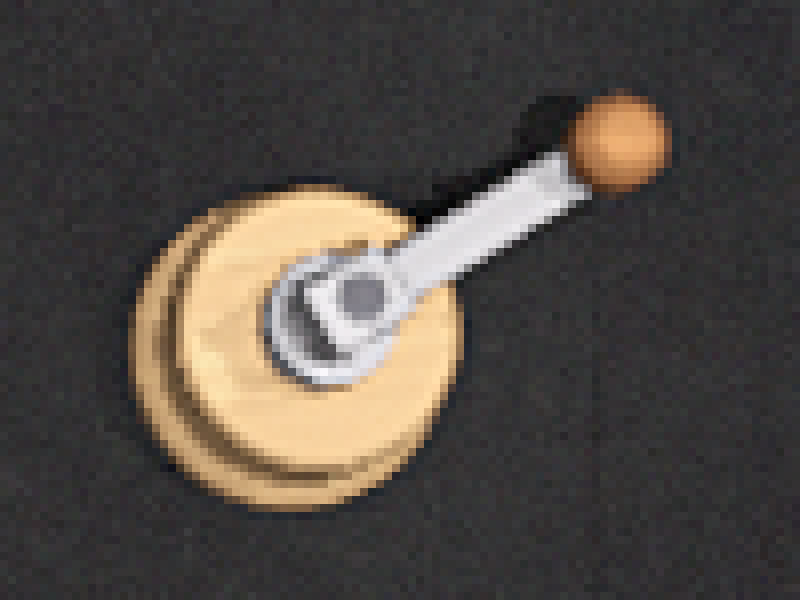

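View pics/zt_mill.png

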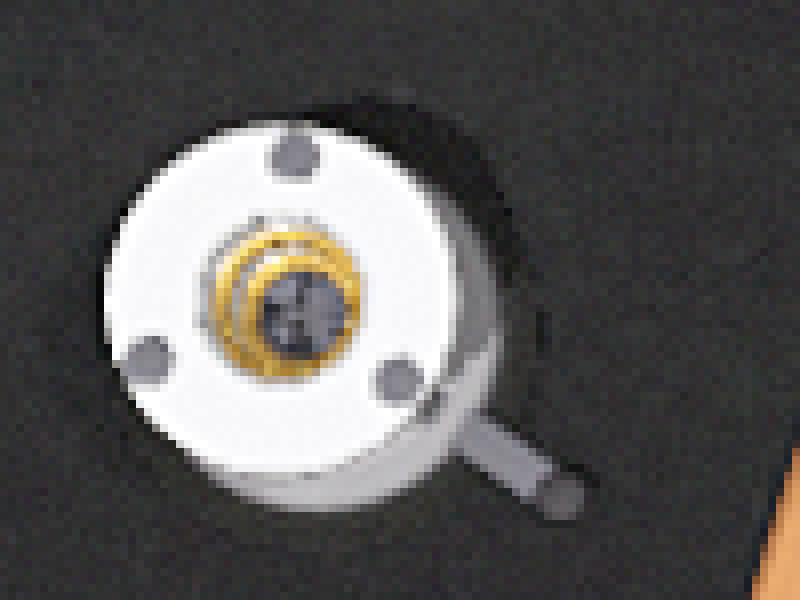

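View pics/zs_sp.png

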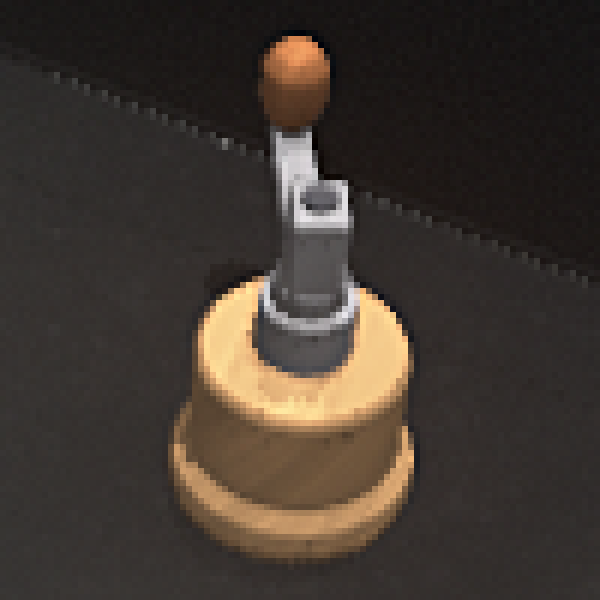

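View pics/zs_mill.png

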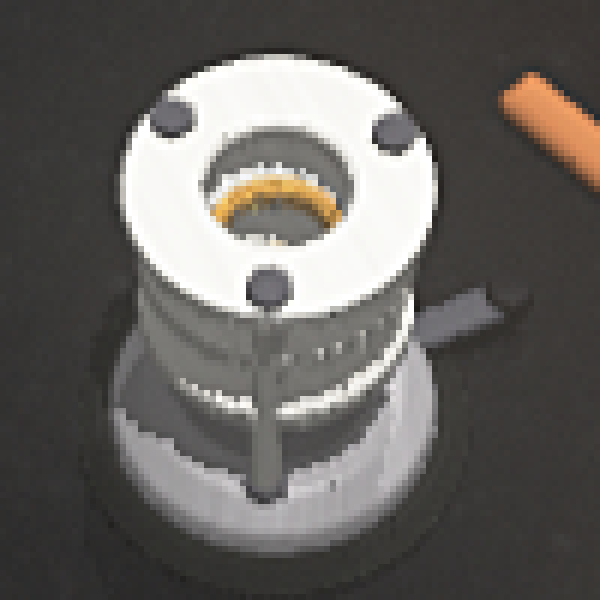

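```bash
cat >> h.py <<'E'
def ray(c,uv,z):
    T=np.linalg.inv(c['camera_from_world']);uv=np.atleast_2d(uv).astype(float)
    d=np.c_[(uv[:,0]-c['cx'])/c['fx'],(uv[:,1]-c['cy'])/c['fy'],np.ones(len(uv))]@T[:3,:3].T
    o=T[:3,3];return o+d*((z-o[2])/d[:,2])[:,None]
def tri(cs,uvs):
    A=[]
    for c,(u,v) in zip(cs,uvs):
        K=np.array([[c['fx'],0,c['cx']],[0,c['fy'],c['cy']],[0,0,1]]);P=K@c['camera_from_world'][:3]
        A+= [u*P[2]-P[0],v*P[2]-P[1]]
    A=np.array(A);return np.linalg.lstsq(A[:,:3],-A[:,3],rcond=None)[0]
E
python3 - <<'E'
from h import *
T=load('top0.npz');S=load('scene0.npz')
# hub top centre: pixel index centre convention -0.5+
ht=(350+362/8-.5,195+297/8-.5); hs=(330+321/6-.5,140+199/6-.5)
print('hubtop tri',tri([T,S],[ht,hs]), 'z=.126:',ray(T,ht,.126),ray(S,hs,.126))
# knob centre
kt=(350+619/8-.5,195+142/8-.5);ks=(330+295/6-.5,140+80/6-.5)
print('knob tri',tri([T,S],[kt,ks]),ray(T,kt,.108),ray(S,ks,.108))
for nm,c,(r0,r1,c0,c1) in(('top',T,(220,295,220,320)),('scene',S,(255,355,290,390))):
    im=c['pixels'];W=cloud(c);m=np.zeros((480,640),np.uint8)
    m[r0:r1,c0:c1]=((W[r0:r1,c0:c1,2]>.112)&(W[r0:r1,c0:c1,2]<.128)&(im[r0:r1,c0:c1].min(-1)>170))*255
    cs,h=cv2.findContours(m,cv2.RETR_CCOMP,cv2.CHAIN_APPROX_NONE)
    k=max(cs,key=cv2.contourArea);hull=cv2.convexHull(k)[:,0]
    P=ray(c,hull,.120);print(nm,'collar hull fit',circ(P), 'medz',np.nanmedian(W[m>0][:,2]))
    p=np.argwhere(m>0); 
    # stand top
for nm,c,(r0,r1,c0,c1) in(('top',T,(195,275,350,450)),('scene',S,(140,240,330,430))):
    W=cloud(c)
    for lo,hi,l in((.056,.068,'standtop'),(.078,.088,'step84'),(.086,.098,'arm'),(.11,.122,'?'),(.120,.130,'hubtop/knob')):
        w=W[r0:r1,c0:c1].reshape(-1,3);w=w[(w[:,2]>lo)&(w[:,2]<hi)]
        if l=='standtop':
            hull=cv2.convexHull(w[:,:2].astype(np.float32))[:,0];print(nm,l,circ(hull))
        else: print(nm,l,len(w),np.mean(w,0),np.ptp(w[:,:2],0))
E
```

```text
hubtop tri [ 0.51260079 -0.17024974  0.12415996] z=.126: [[ 0.51290792 -0.16978036  0.126     ]] [[ 0.51118198 -0.16852452  0.126     ]]
knob tri [ 0.55238663 -0.23381775  0.10787044] [[ 0.55280472 -0.23364438  0.108     ]] [[ 0.55178402 -0.23380573  0.108     ]]
top collar hull fit (array([0.46230927, 0.08765097]), np.float64(0.03977860595323387)) medz 0.1206183715364656
scene collar hull fit (array([0.46136129, 0.08759971]), np.float64(0.039839330554641006)) medz 0.11969294922481089
top standtop (array([ 0.5118476, -0.1688237]), np.float64(0.03442972877320995))
top step84 81 [ 0.50976185 -0.16628775  0.08397263] [0.04052297 0.06719368]
top arm 207 [ 0.52994309 -0.19836532  0.09193352] [0.05416405 0.07447255]
top ? 94 [ 0.54093188 -0.21501738  0.11829999] [0.06185735 0.08515322]
top hubtop/knob 177 [ 0.52655709 -0.19261316  0.12397765] [0.05910145 0.08096543]
scene standtop (array([ 0.51089136, -0.1682156 ]), np.float64(0.03447409485527513))
scene step84 102 [ 0.51042726 -0.16388787  0.08312856] [0.05739083 0.07229778]
scene arm 135 [ 0.52828702 -0.19366849  0.09186144] [0.0585702  0.07618209]
scene ? 139 [ 0.53055024 -0.19813227  0.11688676] [0.06227721 0.08459971]
scene hubtop/knob 123 [ 0.52206419 -0.18612769  0.12347095] [0.05874468 0.08444462]
```

Run:
```python
from h import *
from workcell import vision
ims=[vision.camera('top')['pixels'].astype(float) for _ in range(4)]
T=load('top0.npz');S=load('scene0.npz')
im=np.mean(ims+[T['pixels']],0)
for z in(.057,.049): print('burr px',z,proj(T,[.4618,.0876,z]))
c=proj(T,[.4618,.0876,.053])
# rectify: warp to world xy plane at burr z
z=.053;n=600;sc=24./n # 24mm in 1000th m -> span
g=np.linspace(-.013,.013,n)
# image: right = -y, down = -x
mx=np.zeros((n,n),np.float32);my=mx.copy()
M=T['camera_from_world']
X,Y=np.meshgrid(.4618-g,.0876-g,indexing='ij')
q=np.stack([X,Y,np.full_like(X,z),np.ones_like(X)],-1)@M[:3].T
mx=(T['fx']*q[...,0]/q[...,2]+T['cx']).astype(np.float32);my=(T['fy']*q[...,1]/q[...,2]+T['cy']).astype(np.float32)
w=cv2.remap(im.astype(np.float32),mx,my,cv2.INTER_CUBIC)
w=np.clip((w-20)*1.8,0,255).astype(np.uint8)
cv2.imwrite('pics/burr.png',w)
```

```text
burr px 0.057 [257.55913188 259.80809903]
burr px 0.049 [257.91294283 260.07518449]
```

View pics/burr.png

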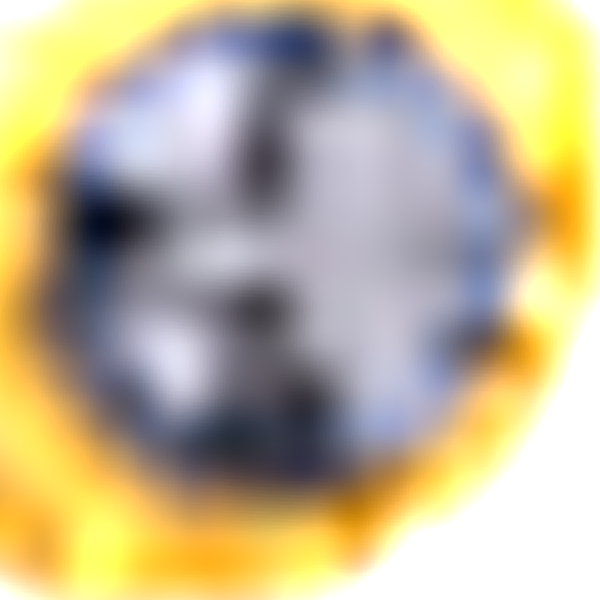

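The burr slots are too blurred to trust, so I'll search for them by turning. Measured so far:

| Item | Position or value (m) |
|---|---|
| Mill axis | (0.4618, 0.0876) |
| Hub | (0.512, -0.169), top near z 0.125 |
| Crank direction | -58° |

Moving above the hub now, with the jaws across the crank.

Request:
apply_moves --pt "20 24 0 7 0" --pt "20 24 0 7 0" --pt "20 24 0 7 0" --pt "20 24 0 7 0" --pt "20 24 0 7 0" --pt "20 24 0 7 0" --pt "20 24 0 7 0" --pt "20 24 0 7 0" --pt "20 24 0 7 0" --pt "20 24 0 7 0" --pt "20 24 0 7 0" --pt "20 24 0 7 0" --pt "20 24 0 7 0" --pt "20 24 0 7 0"

```text
t: 1.47
ee_pos: [0.5056, -0.1551, 0.2037]
tcp_rot: [1.479, 2.768, -0.003]
force: [0.6, -0.7, 0.1]
grip_width: 0.0943
```

```bash
cat > st.py <<'E'
from workcell import state
import numpy as np
from scipy.spatial.transform import Rotation as R
s=state();m=R.from_rotvec(s['tcp_rot']).as_matrix();p=s['ee_pos']
print('t %.2f'%s['t'],'p',np.round(np.array(p)*1000,2),'yawY %.2f'%np.degrees(np.arctan2(m[1,1],m[0,1])),'zaxis',np.round(m[:,2],4),'F',np.round(s['force'],2),'M',np.round(s['ft_torque'],3),'w %.4f'%s['grip_width'],'q1 %.2f q6 %.2f'%(s['qpos'][0],s['qpos'][5]))
E
python3 st.py
```

```text
t 1.47 p [ 505.61 -155.06  203.75] yawY 33.76 zaxis [ 0.0018 -0.0032 -1.    ] F [ 0.6  -0.72  0.06] M [-0.025 -0.169  0.006] w 0.0943 q1 -0.40 q6 -0.99
```

Request:
apply_moves --pt "6 -14 -20 -1.7 0" --pt "0 0 -30 0 0" --pt "0 0 -30 0 0" --pt "0 0 -20 0 0" --pt "0 0 0 0 0" --pt "0 0 0 0 0"

```text
t: 1.97
ee_pos: [0.5177, -0.161, 0.1024]
tcp_rot: [1.492, 2.754, 0.003]
force: [0.4, 0.1, 0.9]
grip_width: 0.0942
```

```bash
python3 st.py
python3 - <<'E'
from h import *
from workcell import vision
for n in('scene','top'):
    c=vision.camera(n);np.savez(n+'1.npz',**c)
    u,v=proj(c,[.512,-.169,.12]).astype(int)
    cv2.imwrite(f'pics/{n}1.png',cv2.resize(c['pixels'][v-60:v+60,u-60:u+60],(600,600),interpolation=cv2.INTER_NEAREST))
E
```

```text
t 1.97 p [ 517.65 -161.02  102.42] yawY 33.11 zaxis [ 0.009  -0.0028 -1.    ] F [0.42 0.11 0.88] M [ 0.008 -0.149  0.01 ] w 0.0942 q1 -0.41 q6 -0.98
```

View pics/scene1.png

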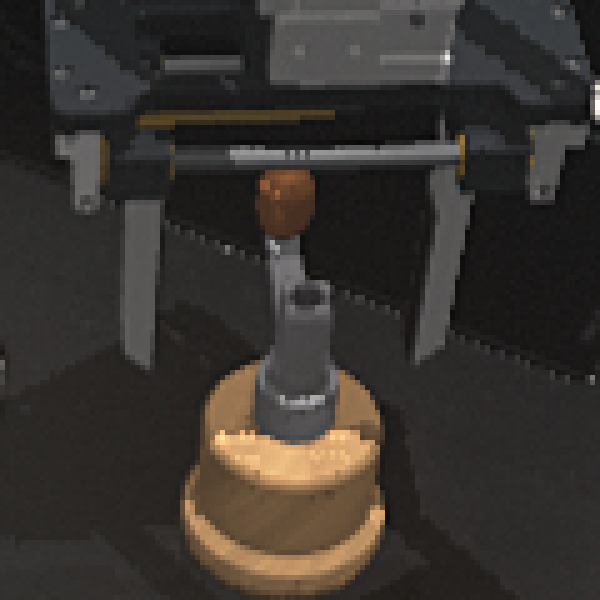

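View pics/top1.png

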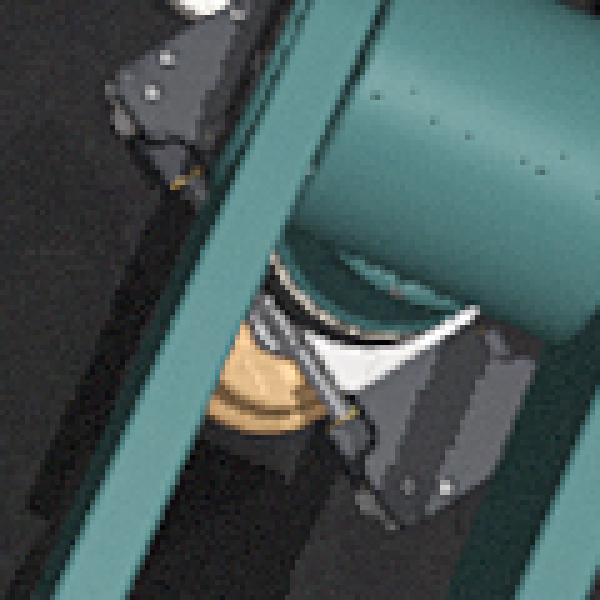

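The scene view shows the open jaws straddling the hub. The hub is at (305,320) in the crop and the fingers at (140,330) and (435,330). I'm correcting the xy offset and the height.

Request:
apply_moves --pt "-3 -4 -5 -1 0" --pt "-3 -4 -5 0 0" --pt "0 0 0 0 0"

```text
t: 2.32
ee_pos: [0.5143, -0.1716, 0.0978]
tcp_rot: [1.514, 2.73, 0.003]
force: [-0.6, -0.4, 0.3]
grip_width: 0.0937
```

```bash
python3 st.py
```

```text
t 2.32 p [ 514.27 -171.64   97.78] yawY 31.99 zaxis [ 0.0186 -0.0078 -0.9998] F [-0.6  -0.43  0.28] M [-0.044 -0.127  0.011] w 0.0937 q1 -0.43 q6 -0.99
```

Request:
apply_moves --pt "0 0 0 0 0" --pt "0 0 0 0 0"

```text
t: 2.48
ee_pos: [0.5146, -0.1728, 0.0993]
tcp_rot: [1.514, 2.726, 0.004]
force: [-0.2, 0.5, 0.7]
grip_width: 0.094
```

```bash
python3 st.py
```

```text
t 2.48 p [ 514.63 -172.76   99.28] yawY 31.91 zaxis [ 0.0211 -0.0089 -0.9997] F [-0.2   0.51  0.69] M [ 0.023 -0.153 -0.047] w 0.0940 q1 -0.43 q6 -0.99
```

Request:
apply_moves --pt "-2 2 -6 0 0"

```text
t: 2.57
ee_pos: [0.5139, -0.1716, 0.0951]
tcp_rot: [1.513, 2.722, 0.004]
force: [-0.2, -1.2, -0.0]
grip_width: 0.0943
```

```bash
python3 st.py
```

```text
t 2.57 p [ 513.93 -171.64   95.07] yawY 31.87 zaxis [ 0.025  -0.0107 -0.9996] F [-0.16 -1.19 -0.04] M [-0.043 -0.113  0.025] w 0.0943 q1 -0.43 q6 -0.98
```

Request:
apply_moves --pt "0 0 0 0 0"

```text
t: 2.65
ee_pos: [0.513, -0.1711, 0.094]
tcp_rot: [1.514, 2.724, 0.004]
force: [-0.3, 0.3, -0.9]
grip_width: 0.0937
```

```bash
python3 st.py
```

```text
t 2.65 p [ 513.03 -171.13   93.96] yawY 31.87 zaxis [ 0.0232 -0.0097 -0.9997] F [-0.32  0.28 -0.92] M [-0.01  -0.057 -0.049] w 0.0937 q1 -0.43 q6 -0.98
```

The tool is picking up a tilt of about 1.4° in the radial plane from the moves. I'll test how the motion profile affects it while still in free air.

Request:
apply_moves --pt "0 0 10 0 0" --pt "0 0 20 0 0" --pt "0 0 30 0 0" --pt "0 0 30 0 0"

```text
t: 2.98
ee_pos: [0.5073, -0.1681, 0.179]
tcp_rot: [1.522, 2.741, 0.002]
force: [0.9, -0.7, -0.3]
grip_width: 0.0941
```

```bash
python3 st.py
```

```text
t 2.98 p [ 507.35 -168.07  178.99] yawY 31.90 zaxis [ 0.0061 -0.0018 -1.    ] F [ 0.93 -0.73 -0.3 ] M [ 0.006 -0.079  0.054] w 0.0941 q1 -0.43 q6 -0.98
```

Request:
apply_moves --pt "0 0 0 0 0" --pt "0 0 0 0 0"

```text
t: 3.15
ee_pos: [0.5109, -0.1693, 0.1881]
tcp_rot: [1.515, 2.729, 0.004]
force: [-0.8, -0.1, -0.8]
grip_width: 0.0938
```

```bash
python3 st.py
```

```text
t 3.15 p [ 510.87 -169.33  188.1 ] yawY 31.94 zaxis [ 0.0194 -0.0077 -0.9998] F [-0.75 -0.05 -0.77] M [ 0.003 -0.186 -0.051] w 0.0938 q1 -0.43 q6 -0.98
```

Request:
apply_moves --pt "-2 2 0 0 0" --pt "0 0 0 0 0"

```text
t: 3.32
ee_pos: [0.5091, -0.1672, 0.1888]
tcp_rot: [1.514, 2.727, 0.005]
force: [0.9, 0.7, -1.0]
grip_width: 0.0941
```

```bash
python3 st.py
```

```text
t 3.32 p [ 509.12 -167.18  188.82] yawY 31.95 zaxis [ 0.0211 -0.0084 -0.9997] F [ 0.94  0.72 -0.98] M [-0.016 -0.15   0.013] w 0.0941 q1 -0.42 q6 -0.98
```

Request:
apply_moves --pt "0 0 -3 0 0" --pt "0 0 -3 0 0" --pt "0 0 -3 0 0" --pt "0 0 -3 0 0" --pt "0 0 -3 0 0" --pt "0 0 -3 0 0"

```text
t: 3.82
ee_pos: [0.5067, -0.1659, 0.164]
tcp_rot: [1.518, 2.735, 0.003]
force: [1.0, -0.3, 0.5]
grip_width: 0.0943
```

```bash
python3 st.py
```

```text
t 3.82 p [ 506.68 -165.91  164.01] yawY 31.96 zaxis [ 0.0129 -0.0047 -0.9999] F [ 1.   -0.28  0.54] M [-0.045 -0.114  0.028] w 0.0943 q1 -0.42 q6 -0.98
```

Request:
apply_moves --pt "0 0 -3 0 0" --pt "0 0 -2 0 0" --pt "0 0 -1 0 0" --pt "0 0 0 0 0" --pt "0 0 0 0 0"

```text
t: 4.23
ee_pos: [0.5058, -0.1656, 0.1552]
tcp_rot: [1.519, 2.738, 0.003]
force: [-0.3, 0.8, -0.1]
grip_width: 0.0941
```

```bash
python3 st.py
```

```text
t 4.23 p [ 505.84 -165.63  155.16] yawY 31.95 zaxis [ 0.0096 -0.0033 -0.9999] F [-0.34  0.79 -0.07] M [ 0.002 -0.122 -0.04 ] w 0.0941 q1 -0.42 q6 -0.98
```

Request:
apply_moves --pt "0 0 -30 0 0" --pt "0 0 0 0 0" --pt "0 0 0 0 0"

```text
t: 4.48
ee_pos: [0.5068, -0.1661, 0.1266]
tcp_rot: [1.518, 2.735, 0.003]
force: [0.3, -0.3, 0.9]
grip_width: 0.0939
```

```bash
python3 st.py
```

```text
t 4.48 p [ 506.83 -166.06  126.65] yawY 31.95 zaxis [ 0.0131 -0.0048 -0.9999] F [ 0.29 -0.31  0.85] M [ 0.029 -0.108  0.039] w 0.0939 q1 -0.42 q6 -0.98
```

Request:
apply_moves --pt "0 0 30 0 0" --pt "0 0 0 0 0" --pt "0 0 0 0 0"

```text
t: 4.73
ee_pos: [0.506, -0.1657, 0.1582]
tcp_rot: [1.519, 2.737, 0.003]
force: [-0.7, 0.7, -1.5]
grip_width: 0.0939
```

```bash
python3 st.py
```

```text
t 4.73 p [ 505.98 -165.66  158.19] yawY 31.95 zaxis [ 0.0105 -0.0037 -0.9999] F [-0.74  0.69 -1.53] M [-0.059 -0.054  0.011] w 0.0939 q1 -0.42 q6 -0.98
```

Request:
apply_moves --pt "8 -4 -22 0 0" --pt "0 0 0 0 0" --pt "0 0 -3 0 0" --pt "0 0 -3 0 0" --pt "0 0 -3 0 0" --pt "0 0 -3 0 0" --pt "0 0 -3 0 0" --pt "0 0 -3 0 0"

```text
t: 5.4
ee_pos: [0.518, -0.1713, 0.1262]
tcp_rot: [1.511, 2.724, 0.005]
force: [0.1, -1.2, 0.4]
grip_width: 0.094
```

```bash
python3 st.py
```

```text
t 5.40 p [ 517.98 -171.28  126.24] yawY 31.98 zaxis [ 0.0246 -0.0099 -0.9996] F [ 0.08 -1.19  0.44] M [-0.026 -0.084 -0.018] w 0.0940 q1 -0.42 q6 -0.98
```

Request:
apply_moves --pt "-1 0.4 0 0 0" --pt "-2 0.8 0 0 0" --pt "-2 0.8 0 0 0" --pt "-1 0.4 0 0 0" --pt "-0.5 0.2 0 0 0"

```text
t: 5.82
ee_pos: [0.5102, -0.1681, 0.1253]
tcp_rot: [1.512, 2.726, 0.005]
force: [-0.5, -0.4, -0.1]
grip_width: 0.0938
```

```bash
python3 st.py
```

```text
t 5.82 p [ 510.18 -168.1   125.34] yawY 31.98 zaxis [ 0.023  -0.0092 -0.9997] F [-0.53 -0.41 -0.14] M [ 0.017 -0.103 -0.018] w 0.0938 q1 -0.42 q6 -0.98
```

Request:
apply_moves --pt "0 0 -1 0 0" --pt "0 0 -2 0 0" --pt "0 0 -3 0 0" --pt "0 0 -3 0 0" --pt "0 0 -3 0 0" --pt "0 0 -2 0 0" --pt "0 0 -1 0 0"

```text
t: 6.4
ee_pos: [0.5103, -0.1682, 0.1093]
tcp_rot: [1.511, 2.725, 0.005]
force: [-0.1, 0.2, -0.0]
grip_width: 0.0941
```

```bash
python3 st.py; python3 -c "
from workcell import state;s=state();print(s['qpos'],s['joint_velocities'])"
```

```text
t 6.40 p [ 510.3  -168.17  109.34] yawY 31.98 zaxis [ 0.024  -0.0097 -0.9997] F [-0.15  0.22 -0.  ] M [-0.085 -0.115 -0.051] w 0.0941 q1 -0.42 q6 -0.98
[-4.24604191e-01  7.81505915e-02  1.57275608e+00  1.11307510e-03
  1.46480388e+00 -9.82640204e-01] [-0.00086091  0.01160058  0.02026742 -0.00115029 -0.02497792 -0.00032614]
```

Request:
apply_moves --pt "0 0 20 0 0" --pt "0 0 16 0 0" --pt "0 0 11 0 0" --pt "0 0 7 0 0" --pt "0 0 4 0 0" --pt "0 0 2 0 0" --pt "0 0 1 0 0"

```text
t: 6.98
ee_pos: [0.5085, -0.1674, 0.1696]
tcp_rot: [1.515, 2.73, 0.004]
force: [-0.3, -0.3, -0.1]
grip_width: 0.0938
```

```bash
python3 st.py
```

```text
t 6.98 p [ 508.51 -167.41  169.6 ] yawY 31.97 zaxis [ 0.0182 -0.007  -0.9998] F [-0.25 -0.34 -0.15] M [ 0.009 -0.099  0.038] w 0.0938 q1 -0.42 q6 -0.98
```

Request:
apply_moves --pt "0 0 -10 0 0" --pt "0 0 -9 0 0" --pt "0 0 -7 0 0" --pt "0 0 -5 0 0" --pt "0 0 -3 0 0" --pt "0 0 -2 0 0" --pt "0 0 -1 0 0"

```text
t: 7.57
ee_pos: [0.506, -0.1663, 0.1241]
tcp_rot: [1.518, 2.737, 0.003]
force: [-0.5, 0.6, -0.0]
grip_width: 0.094
```

```bash
python3 st.py
```

```text
t 7.57 p [ 506.   -166.27  124.13] yawY 31.97 zaxis [ 0.0108 -0.0037 -0.9999] F [-0.48  0.61 -0.05] M [-0.007 -0.088 -0.014] w 0.0940 q1 -0.42 q6 -0.98
```

Request:
apply_moves --pt "0 0 18 0 0" --pt "0 0 14 0 0" --pt "0 0 9 0 0" --pt "0 0 5 0 0" --pt "0 0 3 0 0" --pt "0 0 1 0 0" --pt "1 -0.4 0 0 0" --pt "2 -1 0 0 0" --pt "2 -1 0 0 0" --pt "1 -0.5 0 0 0" --pt "0.5 0 0 0 0"

```text
t: 8.48
ee_pos: [0.5114, -0.1687, 0.1724]
tcp_rot: [1.522, 2.743, 0.002]
force: [0.1, 0.2, 0.3]
grip_width: 0.094
```

```bash
python3 st.py
```

```text
t 8.48 p [ 511.38 -168.72  172.39] yawY 31.96 zaxis [ 0.0051 -0.0012 -1.    ] F [0.1  0.16 0.29] M [ 0.004 -0.121 -0.023] w 0.0940 q1 -0.42 q6 -0.98
```

Request:
apply_moves --pt "0 0 -8 0 0" --pt "0.5 -0.2 -10 0 0" --pt "0.5 -0.2 -12 0 0" --pt "0.5 -0.2 -12 0 0" --pt "0.5 0 -9 0 0" --pt "0 0 -6 0 0" --pt "0 0 -4 0 0" --pt "0 0 -2 0 0" --pt "0 0 -1 0 0"

```text
t: 9.23
ee_pos: [0.5116, -0.1684, 0.0988]
tcp_rot: [-1.524, -2.746, -0.002]
force: [-0.0, 0.0, -0.1]
grip_width: 0.0941
```

```bash
python3 st.py
```

```text
t 9.23 p [ 511.58 -168.44   98.83] yawY 31.96 zaxis [-5.0e-04  1.4e-03 -1.0e+00] F [-0.02  0.03 -0.12] M [ 0.042 -0.126 -0.032] w 0.0941 q1 -0.42 q6 -0.98
```

The tool is vertical again, and smooth ramps keep it that way. Last bit down, then I close.

Request:
apply_moves --pt "0.2 -0.2 -1 0 0" --pt "0.2 -0.2 -2 0 0" --pt "0 0 -2 0 0" --pt "0 0 -1 0 0" --pt "0 0 -0.5 0 0" --pt "0 0 0 0 1" --pt "0 0 0 0 1" --pt "0 0 0 0 1" --pt "0 0 0 0 1" --pt "0 0 0 0 1" --pt "0 0 0 0 1"

```text
t: 10.15
ee_pos: [0.5137, -0.1697, 0.0945]
tcp_rot: [1.522, 2.743, 0.002]
force: [-0.6, -1.0, -0.3]
grip_width: 0.0575
```

```bash
python3 st.py
```

```text
t 10.15 p [ 513.75 -169.68   94.53] yawY 31.96 zaxis [ 0.0046 -0.001  -1.    ] F [-0.62 -1.02 -0.35] M [-0.064 -0.119  0.021] w 0.0575 q1 -0.42 q6 -0.98
```

Request:
apply_moves --pt "-0.3 0.1 -0.5 0 1" --pt "-0.3 0.1 -0.5 0 1" --pt "-0.3 0.1 -0.5 0 1" --pt "-0.3 0.1 -0.3 0 1"

```text
t: 10.48
ee_pos: [0.5126, -0.1693, 0.0927]
tcp_rot: [1.522, 2.743, 0.002]
force: [-0.3, 0.3, 0.2]
grip_width: 0.0307
```

```bash
python3 st.py
```

```text
t 10.48 p [ 512.55 -169.26   92.7 ] yawY 31.96 zaxis [ 0.0049 -0.001  -1.    ] F [-0.32  0.33  0.2 ] M [ 0.012 -0.141  0.005] w 0.0307 q1 -0.42 q6 -0.98
```

Request:
apply_moves --pt "-0.2 0.1 -0.2 0 1" --pt "0 0 -0.1 0 1" --pt "0 0 -0.1 0 1"

```text
t: 10.73
ee_pos: [0.5121, -0.1692, 0.0923]
tcp_rot: [1.522, 2.743, 0.002]
force: [-0.6, 0.9, 0.4]
grip_width: 0.0179
```

```bash
python3 st.py
```

```text
t 10.73 p [ 512.12 -169.16   92.29] yawY 31.96 zaxis [ 0.0046 -0.0011 -1.    ] F [-0.56  0.89  0.43] M [ 0.042 -0.088  0.008] w 0.0179 q1 -0.42 q6 -0.98
```

Request:
apply_moves --pt "0 0 0 0 1" --pt "0 0 0 0 1" --pt "0 0 0 0 1"

```text
t: 10.98
ee_pos: [0.5121, -0.1691, 0.0923]
tcp_rot: [1.522, 2.743, 0.002]
force: [-0.3, 0.4, -0.2]
grip_width: 0.0178
```

```bash
python3 st.py
python3 - <<'E'
from h import *
from workcell import vision
for n in('scene',):
    c=vision.camera(n);np.savez(n+'2.npz',**c)
    u,v=proj(c,[.512,-.169,.12]).astype(int)
    cv2.imwrite(f'pics/{n}2.png',cv2.resize(c['pixels'][v-50:v+50,u-50:u+50],(600,600),interpolation=cv2.INTER_NEAREST))
E
```

```text
t 10.98 p [ 512.14 -169.14   92.31] yawY 31.96 zaxis [ 0.0046 -0.0011 -1.    ] F [-0.34  0.37 -0.24] M [-0.058 -0.058  0.   ] w 0.0178 q1 -0.42 q6 -0.98
```

View pics/scene2.png

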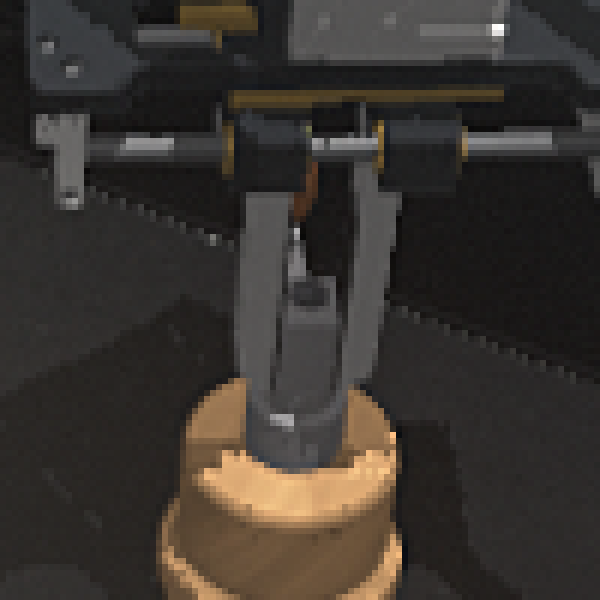

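The grip is on at 17.8 mm, with both fingers on the hub's 18 mm faces. Lifting gently.

Request:
apply_moves --pt "0 0 1 0 1" --pt "0 0 2 0 1" --pt "0 0 3 0 1" --pt "0 0 4 0 1" --pt "0 0 5 0 1" --pt "0 0 5 0 1"

```text
t: 11.53
ee_pos: [0.5117, -0.169, 0.1104]
tcp_rot: [1.523, 2.745, 0.002]
force: [0.3, 0.2, -3.4]
grip_width: 0.0176
```

```bash
python3 st.py
```

```text
t 11.53 p [ 511.68 -169.02  110.44] yawY 31.95 zaxis [ 0.0022  0.     -1.    ] F [ 0.26  0.18 -3.42] M [-0.166 -0.334  0.   ] w 0.0176 q1 -0.42 q6 -0.98
```

Request:
apply_moves --pt "0 0 6 0 1" --pt "0 0 7 0 1" --pt "0 0 8 0 1" --pt "0 0 10 0 1" --pt "0 0 12 0 1" --pt "0 0 12 0 1" --pt "0 0 12 0 1" --pt "0 0 10 0 1" --pt "0 0 7 0 1" --pt "0 0 4 0 1" --pt "0 0 2 0 1" --pt "0 0 1 0 1"

```text
t: 12.53
ee_pos: [0.5098, -0.1679, 0.2151]
tcp_rot: [1.523, 2.746, 0.002]
force: [-0.1, -0.7, -2.7]
grip_width: 0.018
```

```bash
python3 st.py
```

```text
t 12.53 p [ 509.84 -167.92  215.09] yawY 31.97 zaxis [ 2.3e-03  2.0e-04 -1.0e+00] F [-0.12 -0.71 -2.74] M [-0.04  -0.048 -0.02 ] w 0.0180 q1 -0.42 q6 -0.98
```

Request:
apply_moves --pt "0 2 2 0 1" --pt "-1 6 4 0 1" --pt "-2 12 4 0 1" --pt "-4 18 3 0 1" --pt "-4 22 1 0 1" --pt "-5 26 0 0 1" --pt "-5 26 0 0 1" --pt "-5 26 0 0 1" --pt "-5 26 0 0 1" --pt "-5 24 0 0 1" --pt "-4 20 0 0 1" --pt "-3 14 0 0 1" --pt "-2 9 0 0 1" --pt "-1 6 0 0 1" --pt "-1 3 0 0 1" --pt "0 1.5 0 0 1" --pt "0 0.5 0 0 1"

```text
t: 13.95
ee_pos: [0.4511, 0.0954, 0.2272]
tcp_rot: [-1.513, -2.741, -0.004]
force: [0.0, 0.2, -2.0]
grip_width: 0.0181
```

```bash
python3 st.py
```

```text
t 13.95 p [451.14  95.42 227.2 ] yawY 32.19 zaxis [-0.0083  0.0075 -0.9999] F [ 0.03  0.21 -1.96] M [ 0.012 -0.114  0.011] w 0.0181 q1 0.08 q6 -0.48
```

Request:
apply_moves --pt "6 -5 0 0 1" --pt "0 0 0 0 1" --pt "0 0 0 0 1"

```text
t: 14.2
ee_pos: [0.4583, 0.0883, 0.2271]
tcp_rot: [-1.517, -2.739, -0.003]
force: [0.4, -0.1, -2.8]
grip_width: 0.0179
```

```bash
python3 st.py
```

```text
t 14.20 p [458.29  88.28 227.05] yawY 32.04 zaxis [-0.0084  0.0065 -0.9999] F [ 0.45 -0.08 -2.78] M [ 0.041 -0.084 -0.043] w 0.0179 q1 0.06 q6 -0.49
```

Request:
apply_moves --pt "0 0 2 0 1" --pt "0 0 4 0 1" --pt "0.5 -0.5 6 0 1" --pt "1 -1 8 0 1" --pt "0 0 0 0 1" --pt "0 0 0 0 1"

```text
t: 14.7
ee_pos: [0.4608, 0.0847, 0.2494]
tcp_rot: [-1.523, -2.736, -0.002]
force: [0.6, -0.5, -2.8]
grip_width: 0.018
```

```bash
python3 st.py
python3 - <<'E'
from h import *
from workcell import vision
for n in('scene','top'):
    c=vision.camera(n);np.savez(n+'3.npz',**c)
    u,v=proj(c,[.462,.088,.15]).astype(int)
    cv2.imwrite(f'pics/{n}3.png',cv2.resize(c['pixels'][v-60:v+60,u-60:u+60],(600,600),interpolation=cv2.INTER_NEAREST))
E
```

```text
t 14.70 p [460.77  84.72 249.38] yawY 31.82 zaxis [-0.0083  0.0062 -0.9999] F [ 0.56 -0.5  -2.82] M [ 0.022 -0.081  0.004] w 0.0180 q1 0.06 q6 -0.50
```

View pics/scene3.png

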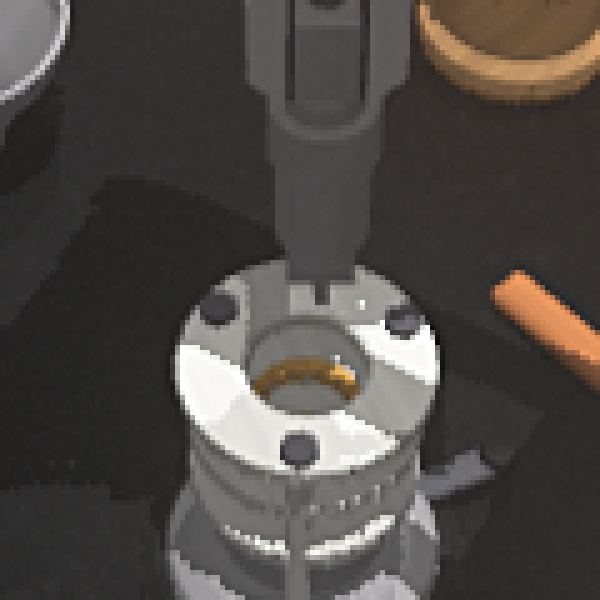

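View pics/top3.png

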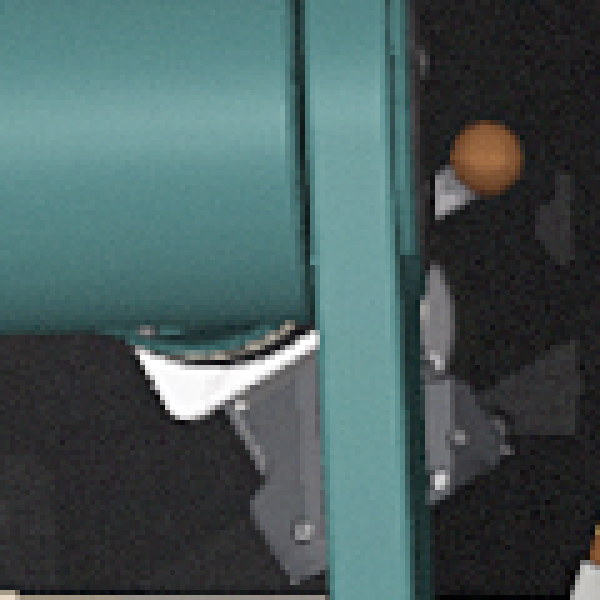

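The scene view shows the spindle hanging straight above the collar, with its cross end at crop pixel (323,300) and the collar bore at (308,365). The arm hides it in the top view. I'll compare the spindle's silhouette with the pose I expect in the scene camera.

Run:
```python
from h import *
c=load('scene3.npz');im=cv2.cvtColor(c['pixels'],cv2.COLOR_BGR2GRAY).astype(int);W=cloud(c)
tcp=np.array([.46077,.08472,.24938]);za=np.array([-.0083,.0062,-.9999])
o=tcp+za*.0883
for h,r in((.004,None),(.02,.0105),(.04,.0135),(.05,.0135),(.07,.016)):
    p=o-za*h;uv=proj(c,p);v=int(round(uv[1]));u=int(round(uv[0]))
    row=c['range_z'][v,u-25:u+26];zc=c['camera_from_world'][2,:3]@p+c['camera_from_world'][2,3]
    m=np.where((abs(row-zc)<.03)&(row>0))[0]
    print(h,'expected',np.round(uv,2),'depth seg',u-25+m.min(),u-25+m.max(),'mid',u-25+(m.min()+m.max())/2,'zc',round(zc,4),'near',row[23:28].round(4))
# px per mm and image-x direction in world
p=o;print('d/dx',(proj(c,p+[.001,0,0])-proj(c,p)),'d/dy',(proj(c,p+[0,.001,0])-proj(c,p)))
print('mill collar expected px',proj(c,[.4618,.0876,.12]))
```

```text
0.004 expected [338.08 266.48] depth seg 332 345 mid 338.5 zc 0.7304 near [0.716  0.7154 0.7131 0.7136 0.7138]
0.02 expected [338.25 259.66] depth seg 331 347 mid 339.0 zc 0.7183 near [0.6992 0.7018 0.6983 0.6972 0.6984]
0.04 expected [338.48 250.81] depth seg 330 348 mid 339.0 zc 0.7032 near [0.685  0.6851 0.684  0.6831 0.6827]
0.05 expected [338.59 246.24] depth seg 330 349 mid 339.5 zc 0.6957 near [0.6749 0.6734 0.6726 0.6722 0.6737]
0.07 expected [338.83 236.8 ] depth seg 328 351 mid 339.5 zc 0.6806 near [0.6658 0.6644 0.6642 0.6651 0.6648]
d/dx [-0.59202151 -0.28319895] d/dy [-0.34321947  0.47098308]
mill collar expected px [335.74788646 284.91334665]
```

Request:
apply_moves --pt "0.3 0.4 -1 0 1" --pt "0.6 0.7 -2 0 1" --pt "0.6 0.8 -4 0 1" --pt "0.4 0.5 -6 0 1" --pt "0.2 0.2 -8 0 1" --pt "0 0 -8 0 1" --pt "0 0 -7 0 1" --pt "0 0 -5 0 1" --pt "0 0 -3 0 1" --pt "0 0 -1.5 0 1" --pt "0 0 -0.5 0 1"

```text
t: 15.72
ee_pos: [0.4608, 0.088, 0.1948]
tcp_rot: [-1.519, -2.732, 0.003]
force: [0.1, 0.5, -2.4]
grip_width: 0.0175
```

```bash
python3 st.py
```

```text
t 15.72 p [460.84  87.97 194.83] yawY 31.87 zaxis [-0.0148  0.0059 -0.9999] F [ 0.07  0.47 -2.42] M [ 0.037 -0.131 -0.   ] w 0.0175 q1 0.06 q6 -0.49
```

Request:
apply_moves --pt "0 0 3 0 1" --pt "0 0 7 0 1" --pt "0 0 12 0 1" --pt "0 0 18 0 1" --pt "0 0 0 0 1" --pt "0 0 0 0 1"

```text
t: 16.22
ee_pos: [0.4617, 0.0879, 0.2407]
tcp_rot: [-1.52, -2.735, -0.0]
force: [0.3, 1.2, -3.4]
grip_width: 0.0175
```

```bash
python3 st.py
```

```text
t 16.22 p [461.66  87.92 240.69] yawY 31.86 zaxis [-0.0106  0.0061 -0.9999] F [ 0.26  1.22 -3.4 ] M [-0.02  -0.106  0.063] w 0.0175 q1 0.06 q6 -0.49
```

Request:
apply_moves --pt "0 0 -5 0 1" --pt "0 0 -10 0 1" --pt "0 0 -16 0 1" --pt "0 0 0 0 1" --pt "0 0 0 0 1"

```text
t: 16.63
ee_pos: [0.4613, 0.0879, 0.2068]
tcp_rot: [-1.521, -2.736, -0.001]
force: [-1.0, 0.1, -1.8]
grip_width: 0.0178
```

```bash
python3 st.py
```

```text
t 16.63 p [461.3   87.91 206.77] yawY 31.86 zaxis [-0.0099  0.0061 -0.9999] F [-0.96  0.05 -1.83] M [ 0.007 -0.114  0.04 ] w 0.0178 q1 0.06 q6 -0.49
```

Request:
apply_moves --pt "0 0 3 0 1" --pt "0 0 8 0 1" --pt "0 0 14 0 1" --pt "0 0 22 0 1" --pt "0 0 0 0 1" --pt "0 0 0 0 1" --pt "0 0 -5 0 1" --pt "0 0 -10 0 1" --pt "0 0 -18 0 1" --pt "0 0 -24 0 1" --pt "0 0 0 0 1" --pt "0 0 0 0 1"

```text
t: 17.63
ee_pos: [0.4585, 0.0877, 0.1922]
tcp_rot: [-1.518, -2.732, 0.004]
force: [0.7, -0.2, -2.4]
grip_width: 0.0179
```

```bash
python3 st.py
```

```text
t 17.63 p [458.52  87.74 192.17] yawY 31.87 zaxis [-0.0156  0.0057 -0.9999] F [ 0.73 -0.21 -2.38] M [ 0.004 -0.044  0.053] w 0.0179 q1 0.06 q6 -0.49
```

Request:
apply_moves --pt "0.5 0 0 0 1" --pt "1.5 0 0 0 1" --pt "3 0 0 0 1" --pt "0 0 0 0 1" --pt "0 0 0 0 1"

```text
t: 18.05
ee_pos: [0.4647, 0.0878, 0.1936]
tcp_rot: [-1.519, -2.732, 0.003]
force: [-0.1, 0.3, -2.2]
grip_width: 0.0175
```

```bash
python3 st.py
```

```text
t 18.05 p [464.65  87.78 193.58] yawY 31.87 zaxis [-0.0143  0.0059 -0.9999] F [-0.11  0.27 -2.24] M [ 0.016 -0.135  0.016] w 0.0175 q1 0.06 q6 -0.49
```

Request:
apply_moves --pt "-0.3 -0.1 -1 0 1" --pt "-0.4 -0.1 -2 0 1" --pt "-0.3 -0.1 -3 0 1" --pt "-0.2 0 -4 0 1" --pt "0 0 -4 0 1" --pt "0 0 -3 0 1" --pt "0 0 -2 0 1" --pt "0 0 -1 0 1" --pt "0 0 -0.5 0 1"

```text
t: 18.8
ee_pos: [0.4639, 0.0875, 0.1723]
tcp_rot: [-1.52, -2.734, 0.001]
force: [-0.5, 0.4, -1.8]
grip_width: 0.0177
```

```bash
python3 st.py
```

```text
t 18.80 p [463.9   87.48 172.25] yawY 31.86 zaxis [-0.0118  0.006  -0.9999] F [-0.47  0.44 -1.78] M [-0.026 -0.178  0.018] w 0.0177 q1 0.06 q6 -0.49
```

Request:
apply_moves --pt "-0.3 0 -1 0 1" --pt "-0.4 0 -2 0 1" --pt "-0.2 0 -2 0 1" --pt "0 0 -2 0 1" --pt "0 0 -1 0 1" --pt "0 0 -0.5 0 1"

```text
t: 19.3
ee_pos: [0.4631, 0.0875, 0.1631]
tcp_rot: [-1.52, -2.735, 0.0]
force: [-0.8, 0.3, -1.9]
grip_width: 0.0178
```

```bash
python3 st.py
```

```text
t 19.30 p [463.06  87.5  163.06] yawY 31.87 zaxis [-0.0113  0.006  -0.9999] F [-0.81  0.32 -1.87] M [ 0.057 -0.107  0.036] w 0.0178 q1 0.06 q6 -0.49
```

Request:
apply_moves --pt "0 0 -1 0 1" --pt "0 0 -1 0 1" --pt "0 0 -1 0 1" --pt "0 0 -0.5 0 1"

```text
t: 19.63
ee_pos: [0.4631, 0.0875, 0.1593]
tcp_rot: [-1.52, -2.735, 0.0]
force: [1.3, 0.5, -2.3]
grip_width: 0.018
```

```bash
python3 st.py
python3 - <<'E'
from h import *
from workcell import vision
for n in('scene',):
    c=vision.camera(n);np.savez(n+'4.npz',**c)
    u,v=proj(c,[.462,.088,.13]).astype(int)
    cv2.imwrite(f'pics/{n}4.png',cv2.resize(c['pixels'][v-40:v+40,u-40:u+40],(640,600),interpolation=cv2.INTER_NEAREST))
E
```

```text
t 19.63 p [463.15  87.49 159.32] yawY 31.87 zaxis [-0.011   0.0061 -0.9999] F [ 1.27  0.49 -2.28] M [ 0.005 -0.109  0.03 ] w 0.0180 q1 0.06 q6 -0.49
```

View pics/scene4.png

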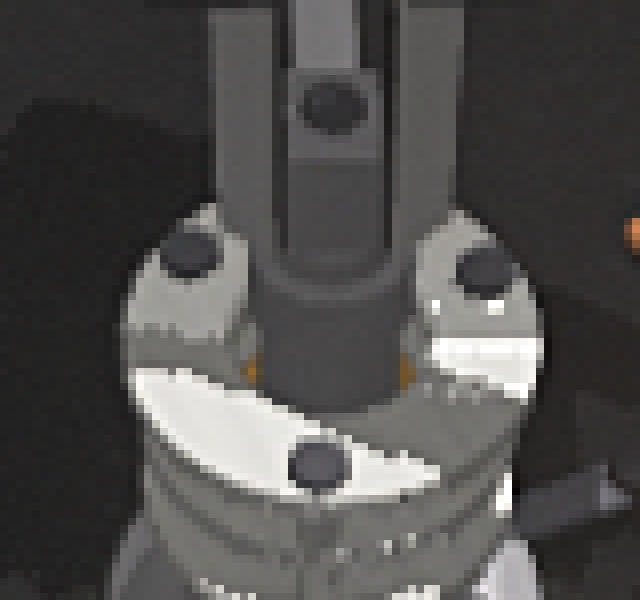

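The scene crop shows the 32 mm part centred in the collar: its edges are at columns 262 and 400, and the brass slivers beside it at 250 and 408 are about equal. Continuing down slowly.

Request:
apply_moves --pt "0 0 -0.7 0 1" --pt "0 0 -1 0 1" --pt "0 0 -1 0 1" --pt "0 0 -0.7 0 1"

```text
t: 20.02
ee_pos: [0.4633, 0.0875, 0.1558]
tcp_rot: [-1.52, -2.735, -0.0]
force: [0.1, -0.5, -3.1]
grip_width: 0.018
```

```bash
python3 st.py
```

```text
t 20.02 p [463.31  87.52 155.82] yawY 31.87 zaxis [-0.0106  0.0061 -0.9999] F [ 0.11 -0.51 -3.06] M [-0.02  -0.13  -0.002] w 0.0180 q1 0.06 q6 -0.49
```

Request:
apply_moves --pt "0 0 -0.7 0 1" --pt "0 0 -1 0 1" --pt "0 0 -1 0 1" --pt "0 0 -0.7 0 1"

```text
t: 20.35
ee_pos: [0.4633, 0.0875, 0.152]
tcp_rot: [-1.52, -2.735, -0.0]
force: [-0.5, -0.4, -2.0]
grip_width: 0.0177
```

```bash
python3 st.py
```

```text
t 20.35 p [463.31  87.5  152.02] yawY 31.86 zaxis [-0.0106  0.0061 -0.9999] F [-0.52 -0.38 -1.96] M [ 0.049 -0.162 -0.025] w 0.0177 q1 0.06 q6 -0.49
```

Request:
apply_moves --pt "0 0 -0.7 0 1" --pt "0 0 -1 0 1" --pt "0 0 -1 0 1" --pt "0 0 -0.7 0 1"

```text
t: 20.68
ee_pos: [0.4633, 0.0875, 0.1482]
tcp_rot: [-1.52, -2.735, -0.0]
force: [0.4, 1.0, -2.5]
grip_width: 0.0177
```

```bash
python3 st.py
```

```text
t 20.68 p [463.27  87.54 148.21] yawY 31.87 zaxis [-0.0107  0.0061 -0.9999] F [ 0.42  0.97 -2.5 ] M [ 0.002 -0.166  0.018] w 0.0177 q1 0.06 q6 -0.49
```

Request:
apply_moves --pt "0 0 -0.7 0 1" --pt "0 0 -0.7 0 1" --pt "0 0 -0.7 0 1" --pt "0 0 -0.5 0 1"

```text
t: 21.02
ee_pos: [0.4633, 0.0875, 0.1453]
tcp_rot: [-1.52, -2.735, -0.0]
force: [-0.3, 0.3, -1.9]
grip_width: 0.0178
```

```bash
python3 st.py
```

```text
t 21.02 p [463.26  87.51 145.28] yawY 31.87 zaxis [-0.0108  0.0061 -0.9999] F [-0.27  0.33 -1.93] M [-0.01  -0.144  0.071] w 0.0178 q1 0.06 q6 -0.49
```

Request:
apply_moves --pt "0 0 -0.7 0 1" --pt "0 0 -0.7 0 1" --pt "0 0 -0.5 0 1"

```text
t: 21.27
ee_pos: [0.4633, 0.0875, 0.1432]
tcp_rot: [-1.52, -2.735, -0.0]
force: [0.2, 0.6, -1.5]
grip_width: 0.0179
```

```bash
python3 st.py
```

```text
t 21.27 p [463.3   87.51 143.2 ] yawY 31.87 zaxis [-0.0107  0.0061 -0.9999] F [ 0.19  0.56 -1.52] M [-0.015 -0.16   0.06 ] w 0.0179 q1 0.06 q6 -0.49
```

Request:
apply_moves --pt "0 0 -0.7 0 1" --pt "0 0 -0.7 0 1" --pt "0 0 -0.5 0 1"

```text
t: 21.52
ee_pos: [0.4634, 0.0875, 0.1418]
tcp_rot: [-1.52, -2.736, -0.001]
force: [-0.7, -0.6, 0.1]
grip_width: 0.0174
```

```bash
python3 st.py
```

```text
t 21.52 p [463.41  87.53 141.8 ] yawY 31.87 zaxis [-0.0101  0.0061 -0.9999] F [-0.68 -0.57  0.14] M [-0.074  0.083 -0.04 ] w 0.0174 q1 0.06 q6 -0.49
```

Contact: Fz rose by about 2.4 N at an origin height of about 53.5 mm, which is inside the burr window. Now turning under light pressure.

Request:
apply_moves --pt "0 0 -0.3 0 1" --pt "0 0 -0.3 -2 1" --pt "0 0 -0.3 -2.5 1" --pt "0 0 -0.3 -2.5 1"

```text
t: 21.85
ee_pos: [0.4639, 0.0878, 0.1421]
tcp_rot: [-1.691, -2.635, -0.004]
force: [-1.2, 0.4, 0.1]
grip_width: 0.0179
```

```bash
python3 st.py
```

```text
t 21.85 p [463.89  87.81 142.11] yawY 24.62 zaxis [-0.0072  0.0078 -0.9999] F [-1.18  0.44  0.12] M [0.011 0.182 0.009] w 0.0179 q1 0.06 q6 -0.37
```

Request:
apply_moves --pt "0 0 -0.3 -2.5 1" --pt "0 0 -0.4 -2.5 1" --pt "0 0 -0.4 -2.5 1"

```text
t: 22.1
ee_pos: [0.4637, 0.0882, 0.1419]
tcp_rot: [-1.868, -2.513, -0.006]
force: [-0.6, -0.2, -0.0]
grip_width: 0.0176
```

```bash
python3 st.py
```

```text
t 22.10 p [463.7   88.2  141.86] yawY 16.75 zaxis [-0.0059  0.0095 -0.9999] F [-0.58 -0.18 -0.03] M [-0.082  0.057  0.039] w 0.0176 q1 0.06 q6 -0.23
```

Request:
apply_moves --pt "0 0 -0.4 -2.5 1" --pt "0 0 -0.4 -2.5 1" --pt "0 0 -0.4 -2.5 1"

```text
t: 22.35
ee_pos: [0.4637, 0.0882, 0.1418]
tcp_rot: [-2.037, -2.379, -0.008]
force: [-0.7, -0.1, -0.7]
grip_width: 0.0176
```

```bash
python3 st.py
```

```text
t 22.35 p [463.68  88.17 141.76] yawY 8.88 zaxis [-0.0039  0.0101 -0.9999] F [-0.68 -0.08 -0.74] M [-0.06   0.122  0.072] w 0.0176 q1 0.06 q6 -0.10
```

Request:
apply_moves --pt "0 0 -0.5 -2.5 1" --pt "0 0 -0.5 -2.5 1" --pt "0 0 -0.5 -2.5 1"

```text
t: 22.6
ee_pos: [0.4636, 0.0882, 0.1416]
tcp_rot: [-2.196, -2.234, -0.01]
force: [-0.8, -0.6, 0.9]
grip_width: 0.0176
```

```bash
python3 st.py
```

```text
t 22.60 p [463.55  88.21 141.56] yawY 1.00 zaxis [-0.002   0.0106 -0.9999] F [-0.75 -0.56  0.89] M [0.008 0.196 0.007] w 0.0176 q1 0.06 q6 0.04
```

Request:
apply_moves --pt "0 0 -0.5 -2.5 1" --pt "0 0 -0.5 -2.5 1" --pt "0 0 -0.5 -2.5 1"

```text
t: 22.85
ee_pos: [0.4634, 0.0882, 0.1414]
tcp_rot: [-2.345, -2.079, -0.011]
force: [-0.5, 0.3, 0.9]
grip_width: 0.0178
```

```bash
python3 st.py
```

```text
t 22.85 p [463.41  88.23 141.44] yawY -6.87 zaxis [ 0.      0.0108 -0.9999] F [-0.45  0.31  0.91] M [-0.066  0.168 -0.002] w 0.0178 q1 0.06 q6 0.18
```

Request:
apply_moves --pt "0 0 -0.4 -2.5 1" --pt "0 0 -0.4 -2.5 1" --pt "0 0 -0.4 -2.5 1"

```text
t: 23.1
ee_pos: [0.4633, 0.0878, 0.1414]
tcp_rot: [-2.483, -1.914, -0.012]
force: [-1.3, 0.4, 1.6]
grip_width: 0.0175
```

```bash
python3 st.py
```

```text
t 23.10 p [463.27  87.85 141.42] yawY -14.76 zaxis [ 0.0018  0.0097 -1.    ] F [-1.28  0.37  1.59] M [-0.069  0.192  0.045] w 0.0175 q1 0.06 q6 0.32
```

Request:
apply_moves --pt "0 0 -0.4 -2.5 1" --pt "0 0 -0.4 -2.5 1" --pt "0 0 -0.4 -2.5 1"

```text
t: 23.35
ee_pos: [0.4634, 0.0877, 0.1416]
tcp_rot: [-2.61, -1.739, -0.013]
force: [-0.6, -0.8, 0.3]
grip_width: 0.018
```

```bash
python3 st.py
```

```text
t 23.35 p [463.41  87.72 141.61] yawY -22.65 zaxis [ 0.0043  0.0091 -0.9999] F [-0.57 -0.81  0.25] M [-0.07   0.179  0.041] w 0.0180 q1 0.06 q6 0.46
```

Request:
apply_moves --pt "0 0 -0.5 -2.5 1" --pt "0 0 -0.4 -2.5 1" --pt "0 0 -0.4 -2.5 1"

```text
t: 23.6
ee_pos: [0.4636, 0.0876, 0.1417]
tcp_rot: [-2.725, -1.556, -0.016]
force: [-1.5, 0.0, 0.4]
grip_width: 0.0179
```

```bash
python3 st.py
```

```text
t 23.60 p [463.61  87.59 141.71] yawY -30.53 zaxis [ 0.0068  0.0081 -0.9999] F [-1.5   0.01  0.43] M [-0.046  0.277 -0.006] w 0.0179 q1 0.06 q6 0.59
```

Request:
apply_moves --pt "0 0 -0.5 -2.5 1" --pt "0 0 -0.4 -2.5 1" --pt "0 0 -0.4 -2.5 1"

```text
t: 23.85
ee_pos: [0.4636, 0.0876, 0.1417]
tcp_rot: [-2.826, -1.366, -0.017]
force: [-1.9, 0.2, 1.4]
grip_width: 0.018
```

```bash
python3 st.py
```

```text
t 23.85 p [463.56  87.63 141.7 ] yawY -38.41 zaxis [ 0.0086  0.0071 -0.9999] F [-1.86  0.22  1.38] M [-0.077  0.204 -0.029] w 0.0180 q1 0.06 q6 0.73
```

Request:
apply_moves --pt "0 0 -0.5 -2.5 1" --pt "0 0 -0.4 -2.5 1" --pt "0 0 -0.4 -2.5 1"

```text
t: 24.1
ee_pos: [0.4635, 0.0877, 0.1417]
tcp_rot: [-2.914, -1.169, -0.018]
force: [-1.0, -0.3, 0.4]
grip_width: 0.018
```

```bash
python3 st.py
```

```text
t 24.10 p [463.51  87.66 141.74] yawY -46.29 zaxis [ 0.0102  0.0058 -0.9999] F [-0.97 -0.29  0.43] M [0.006 0.204 0.021] w 0.0180 q1 0.06 q6 0.87
```

Request:
apply_moves --pt "-0.4 0 -0.4 -2 1" --pt "-0.5 0 -0.4 -2 1" --pt "-0.4 0 -0.4 -2 1"

```text
t: 24.35
ee_pos: [0.4631, 0.0875, 0.142]
tcp_rot: [2.976, 1.007, 0.023]
force: [0.5, 0.7, -0.5]
grip_width: 0.0176
```

```bash
python3 st.py
```

```text
t 24.35 p [463.12  87.53 141.99] yawY -52.62 zaxis [ 0.0139  0.0044 -0.9999] F [ 0.55  0.68 -0.45] M [-0.045  0.076 -0.032] w 0.0176 q1 0.06 q6 0.98
```

Request:
apply_moves --pt "-0.3 0 -0.4 -2 1" --pt "0 0 -0.4 -2 1" --pt "0 0 -0.4 -2 1"

```text
t: 24.6
ee_pos: [0.463, 0.0875, 0.1419]
tcp_rot: [3.025, 0.841, 0.025]
force: [-0.9, 0.1, 0.2]
grip_width: 0.0177
```

```bash
python3 st.py
```

```text
t 24.60 p [463.    87.5  141.92] yawY -58.93 zaxis [ 0.0156  0.0026 -0.9999] F [-0.9   0.08  0.24] M [-0.042  0.216  0.007] w 0.0177 q1 0.07 q6 1.09
```

I've turned 91° with no drop. I'll check whether the spindle turned with the tool.

Run:
```python
from h import *
from workcell import vision
for n in('scene','top'):
    c=vision.camera(n);np.savez(n+'5.npz',**c)
    u,v=proj(c,[.462,.088,.13]).astype(int)
    cv2.imwrite(f'pics/{n}5.png',cv2.resize(c['pixels'][v-60:v+60,u-60:u+60],(600,600),interpolation=cv2.INTER_NEAREST))
```

```text
(no output)
```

View pics/scene5.png

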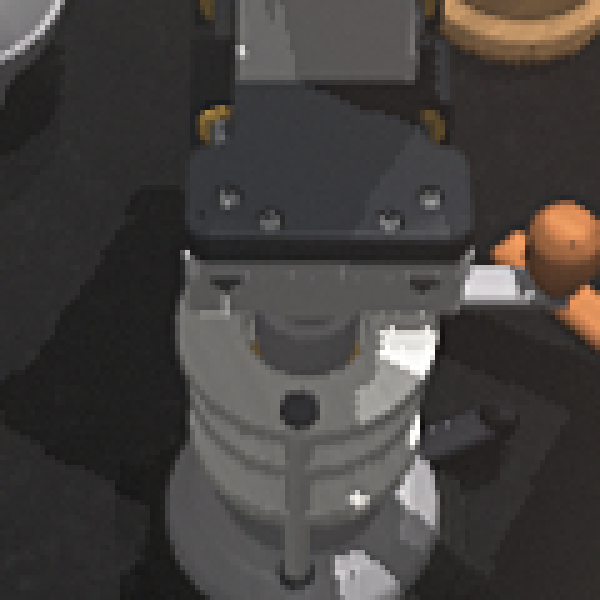

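View pics/top5.png

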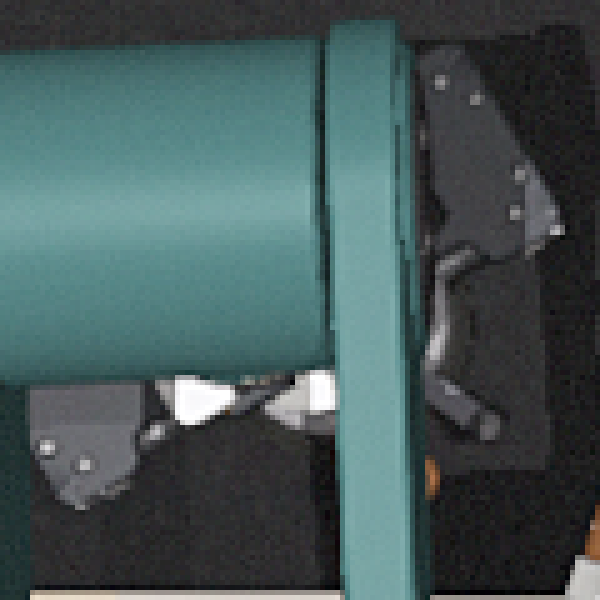

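The crank did turn with the tool: the knob is now at crop (565,245). A small side force (Fx about -1 N) suggests the spindle is off-centre in its bearing, which narrows the entry window below my 2.5° steps. I'll recentre and search back with finer steps.

Request:
apply_moves --pt "-0.3 0 0.5 0 1" --pt "-0.4 0 0.5 0 1" --pt "-0.3 0 0.2 0 1" --pt "0 0 0 0 1"

```text
t: 25.03
ee_pos: [0.4621, 0.0875, 0.1427]
tcp_rot: [3.023, 0.848, 0.025]
force: [-0.1, 0.1, -1.7]
grip_width: 0.018
```

```bash
python3 st.py
```

```text
t 25.03 p [462.13  87.51 142.67] yawY -58.67 zaxis [ 0.016   0.0027 -0.9999] F [-0.1   0.1  -1.74] M [-0.03   0.032 -0.028] w 0.0180 q1 0.07 q6 1.09
```

Request:
apply_moves --pt "-0.2 0 -0.3 0 1" --pt "-0.2 0 -0.4 1.3 1" --pt "0 0 -0.4 1.3 1" --pt "0 0 -0.4 1.3 1" --pt "0 0 -0.4 1.3 1"

```text
t: 25.45
ee_pos: [0.4621, 0.0878, 0.1418]
tcp_rot: [2.978, 0.998, 0.028]
force: [-0.7, 0.0, 0.6]
grip_width: 0.0179
```

```bash
python3 st.py
```

```text
t 25.45 p [462.15  87.81 141.76] yawY -52.96 zaxis [ 0.0171  0.0051 -0.9998] F [-0.66  0.03  0.56] M [-0.003  0.115 -0.038] w 0.0179 q1 0.06 q6 0.99
```

Request:
apply_moves --pt "0 0 -0.4 1.3 1" --pt "0 0 -0.4 1.3 1" --pt "0 0 -0.4 1.3 1" --pt "0 0 -0.4 1.3 1"

```text
t: 25.78
ee_pos: [0.4624, 0.088, 0.1418]
tcp_rot: [-2.924, -1.147, -0.03]
force: [0.1, 0.1, 0.7]
grip_width: 0.0179
```

```bash
python3 st.py
```

```text
t 25.78 p [462.37  87.97 141.82] yawY -47.17 zaxis [ 0.0179  0.0071 -0.9998] F [0.05 0.06 0.68] M [-0.046  0.124  0.026] w 0.0179 q1 0.06 q6 0.89
```

Request:
apply_moves --pt "-0.2 -0.1 -0.4 1.3 1" --pt "-0.1 -0.1 -0.4 1.3 1" --pt "-0.1 -0.1 -0.4 1.3 1" --pt "-0.1 -0.1 -0.4 1.3 1"

```text
t: 26.12
ee_pos: [0.4624, 0.0876, 0.1419]
tcp_rot: [-2.862, -1.293, -0.034]
force: [-0.3, 0.1, 0.8]
grip_width: 0.018
```

```bash
python3 st.py
```

```text
t 26.12 p [462.38  87.62 141.87] yawY -41.39 zaxis [ 0.0192  0.0093 -0.9998] F [-0.31  0.1   0.78] M [0.029 0.131 0.026] w 0.0180 q1 0.06 q6 0.78
```

Request:
apply_moves --pt "-0.1 -0.1 -0.4 1.3 1" --pt "-0.1 -0.1 -0.4 1.3 1" --pt "-0.1 -0.1 -0.4 1.3 1" --pt "-0.1 -0.1 -0.4 1.3 1"

```text
t: 26.45
ee_pos: [0.4625, 0.0874, 0.1418]
tcp_rot: [-2.793, -1.435, -0.037]
force: [-1.4, 0.0, -0.5]
grip_width: 0.0175
```

```bash
python3 st.py
```

```text
t 26.45 p [462.52  87.37 141.85] yawY -35.60 zaxis [ 0.0204  0.0116 -0.9997] F [-1.35  0.01 -0.5 ] M [-0.036  0.033  0.034] w 0.0175 q1 0.06 q6 0.68
```

Request:
apply_moves --pt "-0.1 -0.1 -0.4 1.3 1" --pt "-0.1 -0.1 -0.4 1.3 1" --pt "-0.1 -0.1 -0.4 1.3 1" --pt "-0.1 -0.1 -0.4 1.3 1"

```text
t: 26.78
ee_pos: [0.4626, 0.0871, 0.1418]
tcp_rot: [-2.717, -1.574, -0.04]
force: [-0.7, -1.2, 0.9]
grip_width: 0.0176
```

```bash
python3 st.py
```

```text
t 26.78 p [462.62  87.05 141.83] yawY -29.82 zaxis [ 0.0213  0.014  -0.9997] F [-0.66 -1.21  0.85] M [ 0.011  0.094 -0.015] w 0.0176 q1 0.06 q6 0.58
```

Pressing has built the tilt up to about 1.4°. I'll lift clear of the lower bearings, square the tool up and try again.

Request:
apply_moves --pt "0 0 1 0 1" --pt "0 0 2 0 1" --pt "0 0 3 0 1" --pt "0 0 4 0 1" --pt "0 0 5 0 1" --pt "0 0 5 0 1" --pt "0 0 3 -1 1" --pt "0 0 1 -3 1" --pt "0 0 0 -5 1" --pt "0 0 0 -7 1" --pt "0 0 0 -7 1" --pt "0 0 0 -5 1" --pt "0 0 0 -3 1" --pt "0 0 0 -1 1"

```text
t: 27.95
ee_pos: [0.4635, 0.087, 0.171]
tcp_rot: [3.051, 0.721, 0.044]
force: [-0.3, 0.0, -1.4]
grip_width: 0.018
```

```bash
python3 st.py
```

```text
t 27.95 p [463.49  87.02 171.03] yawY -63.40 zaxis [ 2.870e-02  1.000e-04 -9.996e-01] F [-0.26  0.   -1.44] M [ 0.035 -0.002 -0.018] w 0.0180 q1 0.07 q6 1.17
```

Request:
apply_moves --pt "0 0 20 0 1" --pt "0 0 16 0 1" --pt "0 0 11 0 1" --pt "0 0 7 0 1" --pt "0 0 4 0 1" --pt "0 0 2 0 1" --pt "0 0 1 0 1"

```text
t: 28.53
ee_pos: [0.4624, 0.087, 0.2344]
tcp_rot: [3.051, 0.722, 0.04]
force: [0.6, 0.0, -1.9]
grip_width: 0.0176
```

```bash
python3 st.py
```

```text
t 28.53 p [462.44  87.03 234.43] yawY -63.37 zaxis [ 0.0263  0.     -0.9997] F [ 0.58  0.   -1.93] M [-0.006 -0.016  0.007] w 0.0176 q1 0.07 q6 1.17
```

Request:
apply_moves --pt "0 0 -12 0 1" --pt "0 0 -10 0 1" --pt "0 0 -7 0 1" --pt "0 0 -5 0 1" --pt "0 0 -3 0 1" --pt "0 0 -2 0 1" --pt "0 0 -1 0 1"

```text
t: 29.12
ee_pos: [0.4596, 0.0868, 0.1851]
tcp_rot: [3.053, 0.723, 0.026]
force: [0.5, -0.8, -2.3]
grip_width: 0.0173
```

```bash
python3 st.py
```

```text
t 29.12 p [459.61  86.8  185.14] yawY -63.36 zaxis [ 1.700e-02 -6.000e-04 -9.999e-01] F [ 0.49 -0.8  -2.3 ] M [0.028 0.015 0.004] w 0.0173 q1 0.07 q6 1.17
```

Request:
apply_moves --pt "0 0 16 0 1" --pt "0 0 13 0 1" --pt "0 0 9 0 1" --pt "0 0 5 0 1" --pt "0 0 3 0 1" --pt "0 0 1 0 1" --pt "0 0 -14 0 1" --pt "0 0 -11 0 1" --pt "0 0 -8 0 1" --pt "0 0 -6 0 1" --pt "0 0 -4 0 1" --pt "0 0 -2 0 1" --pt "0 0 -1 0 1"

```text
t: 30.2
ee_pos: [0.4582, 0.0867, 0.1826]
tcp_rot: [3.053, 0.723, 0.019]
force: [-0.4, -0.1, -1.7]
grip_width: 0.0179
```

```bash
python3 st.py
```

```text
t 30.20 p [458.19  86.69 182.64] yawY -63.36 zaxis [ 1.290e-02 -9.000e-04 -9.999e-01] F [-0.37 -0.12 -1.73] M [-0.009  0.017  0.031] w 0.0179 q1 0.07 q6 1.17
```

Request:
apply_moves --pt "0 0 20 0 1" --pt "0 0 16 0 1" --pt "0 0 11 0 1" --pt "0 0 7 0 1" --pt "0 0 4 0 1" --pt "0 0 2 0 1" --pt "0 0 1 0 1" --pt "0 0 -12 0 1" --pt "0 0 -10 0 1" --pt "0 0 -7 0 1" --pt "0 0 -5 0 1" --pt "0 0 -3 0 1" --pt "0 0 -2 0 1" --pt "0 0 -1 0 1"

```text
t: 31.37
ee_pos: [0.4547, 0.0865, 0.1961]
tcp_rot: [3.055, 0.723, 0.002]
force: [-0.5, -0.5, -1.8]
grip_width: 0.0178
```

```bash
python3 st.py
```

```text
t 31.37 p [454.71  86.47 196.15] yawY -63.36 zaxis [ 0.0016 -0.0016 -1.    ] F [-0.45 -0.51 -1.76] M [ 0.048  0.003 -0.026] w 0.0178 q1 0.07 q6 1.17
```

The tool is square again (tilt under 0.15°). Recentring gently, with the axis target at about (462.7, 87.0).

Request:
apply_moves --pt "0.5 0.1 0 0 1" --pt "1.2 0.2 0 0 1" --pt "1.8 0.3 0 0 1" --pt "1.8 0.3 0 0 1" --pt "1.2 0.2 0 0 1" --pt "0.8 0.1 0 0 1" --pt "0.4 0 0 0 1"

```text
t: 31.95
ee_pos: [0.4642, 0.0879, 0.1974]
tcp_rot: [3.055, 0.723, 0.006]
force: [-0.6, -0.1, -1.9]
grip_width: 0.0178
```

```bash
python3 st.py
```

```text
t 31.95 p [464.18  87.86 197.36] yawY -63.36 zaxis [ 0.0044 -0.0014 -1.    ] F [-0.63 -0.14 -1.91] M [-0.044 -0.069  0.006] w 0.0178 q1 0.07 q6 1.17
```

Request:
apply_moves --pt "-0.2 -0.1 -2 0 1" --pt "-0.3 -0.1 -4 0 1" --pt "-0.2 -0.1 -5 0 1" --pt "-0.1 0 -5 0 1" --pt "0 0 -5 0 1" --pt "0 0 -4 0 1" --pt "0 0 -3 0 1" --pt "0 0 -2 0 1" --pt "0 0 -1 0 1"

```text
t: 32.7
ee_pos: [0.4627, 0.0875, 0.1623]
tcp_rot: [3.055, 0.723, 0.004]
force: [0.3, 0.5, -1.7]
grip_width: 0.0179
```

```bash
python3 st.py
```

```text
t 32.70 p [462.65  87.47 162.31] yawY -63.36 zaxis [ 0.0028 -0.0015 -1.    ] F [ 0.26  0.51 -1.69] M [-0.036  0.023 -0.032] w 0.0179 q1 0.07 q6 1.17
```

Request:
apply_moves --pt "0.3 0 -0.7 0 1" --pt "0.3 0.1 -1.3 0 1" --pt "0.2 0 -2 0 1" --pt "0 0 -2 0 1" --pt "0 0 -2 0 1" --pt "0 0 -2 0 1" --pt "0 0 -1.5 0 1" --pt "0 0 -1 0 1" --pt "0 0 -0.6 0 1"

```text
t: 33.45
ee_pos: [0.4637, 0.0876, 0.1484]
tcp_rot: [3.055, 0.723, 0.005]
force: [-0.5, 0.6, -2.5]
grip_width: 0.0179
```

```bash
python3 st.py
```

```text
t 33.45 p [463.67  87.59 148.37] yawY -63.36 zaxis [ 0.0033 -0.0016 -1.    ] F [-0.54  0.57 -2.48] M [ 0.004 -0.012 -0.026] w 0.0179 q1 0.07 q6 1.17
```

Request:
apply_moves --pt "0 0 -0.8 0 1" --pt "0 0 -1 0 1" --pt "0 0 -1 0 1" --pt "0 0 -1 0 1" --pt "0 0 -0.7 0 1" --pt "0 0 -0.5 0 1" --pt "0 0 -0.4 0 1"

```text
t: 34.03
ee_pos: [0.4637, 0.0876, 0.1425]
tcp_rot: [3.055, 0.723, 0.005]
force: [-1.1, 0.0, -1.8]
grip_width: 0.018
```

```bash
python3 st.py
```

```text
t 34.03 p [463.75  87.56 142.49] yawY -63.36 zaxis [ 0.0036 -0.0016 -1.    ] F [-1.14  0.03 -1.85] M [-0.021  0.056 -0.023] w 0.0180 q1 0.07 q6 1.17
```

Request:
apply_moves --pt "-0.2 0 -0.3 0 1" --pt "-0.1 0 -0.3 1 1" --pt "0 0 -0.3 1.5 1" --pt "0 0 -0.3 1.5 1" --pt "0 0 -0.3 1.5 1"

```text
t: 34.45
ee_pos: [0.4638, 0.0877, 0.1422]
tcp_rot: [3.014, 0.879, 0.007]
force: [-0.7, 0.0, 0.2]
grip_width: 0.0178
```

```bash
python3 st.py
```

```text
t 34.45 p [463.79  87.67 142.2 ] yawY -57.48 zaxis [ 5.2e-03 -9.0e-04 -1.0e+00] F [-0.67  0.04  0.23] M [-0.047  0.164 -0.033] w 0.0178 q1 0.07 q6 1.07
```

Request:
apply_moves --pt "0 0 -0.3 1.5 1" --pt "0 0 -0.3 1.5 1" --pt "0 0 -0.3 1.5 1" --pt "0 0 -0.3 1.5 1"

```text
t: 34.78
ee_pos: [0.4638, 0.0878, 0.1422]
tcp_rot: [2.959, 1.049, 0.009]
force: [0.0, -0.4, -1.3]
grip_width: 0.0178
```

```bash
python3 st.py
```

```text
t 34.78 p [463.76  87.84 142.23] yawY -50.97 zaxis [ 6.e-03  1.e-04 -1.e+00] F [ 0.02 -0.42 -1.34] M [ 0.043  0.189 -0.012] w 0.0178 q1 0.07 q6 0.96
```

Request:
apply_moves --pt "-0.1 0 -0.4 1.5 1" --pt "-0.1 0 -0.4 1.5 1" --pt "-0.1 0 -0.4 1.5 1" --pt "-0.1 0 -0.4 1.5 1"

```text
t: 35.12
ee_pos: [0.4636, 0.088, 0.1422]
tcp_rot: [2.895, 1.215, 0.012]
force: [-1.3, 0.8, 0.3]
grip_width: 0.0178
```

```bash
python3 st.py
```

```text
t 35.12 p [463.63  87.98 142.15] yawY -44.47 zaxis [ 0.0075  0.0012 -1.    ] F [-1.25  0.79  0.33] M [-0.068  0.125 -0.022] w 0.0178 q1 0.07 q6 0.84
```

Request:
apply_moves --pt "0 0 -0.4 1.5 1" --pt "0 0 -0.4 1.5 1" --pt "0 0 -0.4 1.5 1" --pt "0 0 -0.4 1.5 1"

```text
t: 35.45
ee_pos: [0.4636, 0.0879, 0.1421]
tcp_rot: [2.822, 1.377, 0.013]
force: [-0.5, -0.5, -1.3]
grip_width: 0.0177
```

```bash
python3 st.py
```

```text
t 35.45 p [463.59  87.93 142.08] yawY -37.98 zaxis [ 0.0082  0.0019 -1.    ] F [-0.51 -0.45 -1.3 ] M [-0.037  0.156 -0.035] w 0.0177 q1 0.07 q6 0.73
```

Request:
apply_moves --pt "0 0 -0.4 1.5 1" --pt "0 0 -0.4 1.5 1" --pt "0 0 -0.4 1.5 1" --pt "0 0 -0.4 1.5 1"

```text
t: 35.78
ee_pos: [0.4635, 0.0878, 0.142]
tcp_rot: [2.739, 1.534, 0.014]
force: [-0.6, -0.6, -0.8]
grip_width: 0.0177
```

```bash
python3 st.py
```

```text
t 35.78 p [463.53  87.8  142.05] yawY -31.49 zaxis [ 0.0088  0.0027 -1.    ] F [-0.63 -0.58 -0.76] M [-0.019  0.2   -0.051] w 0.0177 q1 0.07 q6 0.61
```

Request:
apply_moves --pt "-0.3 0 0.4 0 1" --pt "-0.4 0 0.3 0 1" --pt "-0.2 0 0 0 1" --pt "0 0 -0.4 1 1" --pt "-0.05 0 -0.4 1.5 1" --pt "-0.05 0 -0.4 1.5 1" --pt "-0.05 0 -0.4 1.5 1"

```text
t: 36.37
ee_pos: [0.4631, 0.088, 0.1419]
tcp_rot: [2.656, 1.673, 0.018]
force: [0.1, 0.1, 1.2]
grip_width: 0.0181
```

```bash
python3 st.py
```

```text
t 36.37 p [463.08  88.03 141.93] yawY -25.60 zaxis [ 0.0108  0.0042 -0.9999] F [0.13 0.06 1.24] M [-0.053  0.024  0.007] w 0.0181 q1 0.06 q6 0.51
```

Request:
apply_moves --pt "-0.05 0 -0.4 1.5 1" --pt "-0.05 0 -0.4 1.5 1" --pt "-0.05 0 -0.4 1.5 1" --pt "-0.05 0 -0.4 1.5 1"

```text
t: 36.7
ee_pos: [0.4632, 0.0877, 0.1419]
tcp_rot: [2.557, 1.819, 0.02]
force: [-0.4, 0.1, 0.0]
grip_width: 0.0175
```

```bash
python3 st.py
```

```text
t 36.70 p [463.25  87.74 141.87] yawY -19.15 zaxis [ 0.0119  0.0048 -0.9999] F [-0.36  0.12  0.02] M [-0.052  0.165  0.025] w 0.0175 q1 0.06 q6 0.40
```

Request:
apply_moves --pt "-0.05 0 -0.4 1.5 1" --pt "-0.05 0 -0.4 1.5 1" --pt "-0.05 0 -0.4 1.5 1" --pt "-0.05 0 -0.4 1.5 1"

```text
t: 37.03
ee_pos: [0.4631, 0.0875, 0.1418]
tcp_rot: [2.451, 1.96, 0.02]
force: [0.0, -0.7, -0.3]
grip_width: 0.0179
```

```bash
python3 st.py
```

```text
t 37.03 p [463.12  87.46 141.77] yawY -12.70 zaxis [ 0.0123  0.0054 -0.9999] F [ 0.05 -0.7  -0.34] M [-0.1    0.078 -0.023] w 0.0179 q1 0.06 q6 0.28
```

Request:
apply_moves --pt "0 0 -0.5 1.2 1" --pt "0 0 -0.5 1.2 1" --pt "0 0 -0.5 1.2 1" --pt "0 0 -0.5 1.2 1"

```text
t: 37.37
ee_pos: [0.463, 0.0872, 0.1412]
tcp_rot: [2.358, 2.07, 0.021]
force: [-1.9, 0.3, 2.0]
grip_width: 0.0182
```

```bash
python3 st.py
```

```text
t 37.37 p [463.01  87.17 141.2 ] yawY -7.46 zaxis [ 0.0123  0.0059 -0.9999] F [-1.93  0.33  2.  ] M [-0.124  0.242  0.019] w 0.0182 q1 0.06 q6 0.19
```

Request:
apply_moves --pt "0 0 -0.5 1.2 1" --pt "0 0 -0.5 1.2 1" --pt "0 0 -0.5 1.2 1" --pt "0 0 -0.5 1.2 1"

```text
t: 37.7
ee_pos: [0.4628, 0.087, 0.1405]
tcp_rot: [2.26, 2.177, 0.021]
force: [-2.7, -0.0, 4.5]
grip_width: 0.0178
```

```bash
python3 st.py
```

```text
t 37.70 p [462.79  87.03 140.47] yawY -2.15 zaxis [ 0.0118  0.0066 -0.9999] F [-2.74 -0.05  4.53] M [-0.183  0.644 -0.024] w 0.0178 q1 0.06 q6 0.10
```

Request:
apply_moves --pt "0 0 -0.4 1.3 1" --pt "0 0 -0.4 1.3 1" --pt "0 0 -0.4 1.3 1" --pt "0 0 -0.4 1.3 1"

```text
t: 38.03
ee_pos: [0.4626, 0.0871, 0.1404]
tcp_rot: [2.149, 2.288, 0.021]
force: [-2.5, 0.3, 4.4]
grip_width: 0.0177
```

```bash
python3 st.py
```

```text
t 38.03 p [462.63  87.08 140.4 ] yawY 3.59 zaxis [ 0.0114  0.0078 -0.9999] F [-2.48  0.3   4.44] M [-0.187  0.545 -0.034] w 0.0177 q1 0.06 q6 -0.00
```

Contact has reached about 6.5 N, which is over the limit for the burr. Backing off.

Request:
apply_moves --pt "-0.2 0 0.4 0 1" --pt "-0.2 0 0.4 0 1" --pt "0 0 0.1 0 1"

```text
t: 38.28
ee_pos: [0.4625, 0.0871, 0.1411]
tcp_rot: [2.146, 2.289, 0.022]
force: [-1.3, -0.0, 1.1]
grip_width: 0.0182
```

```bash
python3 st.py
```

```text
t 38.28 p [462.53  87.11 141.12] yawY 3.68 zaxis [ 0.0123  0.008  -0.9999] F [-1.33 -0.02  1.1 ] M [-0.088  0.219  0.019] w 0.0182 q1 0.06 q6 -0.00
```

Request:
apply_moves --pt "-0.3 0 0.3 0 1" --pt "-0.3 0 0.3 0 1" --pt "-0.3 0 0.1 0 1" --pt "0 0 0 0 1"

```text
t: 38.62
ee_pos: [0.4623, 0.0871, 0.1413]
tcp_rot: [2.146, 2.288, 0.024]
force: [-0.7, 0.4, 1.3]
grip_width: 0.0178
```

```bash
python3 st.py
python3 - <<'E'
from h import *
from workcell import vision
for n in('scene',):
    c=vision.camera(n);np.savez(n+'6.npz',**c)
    u,v=proj(c,[.462,.088,.13]).astype(int)
    cv2.imwrite(f'pics/{n}6.png',cv2.resize(c['pixels'][v-40:v+40,u-40:u+40],(600,600),interpolation=cv2.INTER_NEAREST))
E
```

```text
t 38.62 p [462.31  87.12 141.31] yawY 3.67 zaxis [ 0.0138  0.008  -0.9999] F [-0.65  0.36  1.28] M [-0.136  0.095  0.004] w 0.0178 q1 0.06 q6 -0.00
```

View pics/scene6.png

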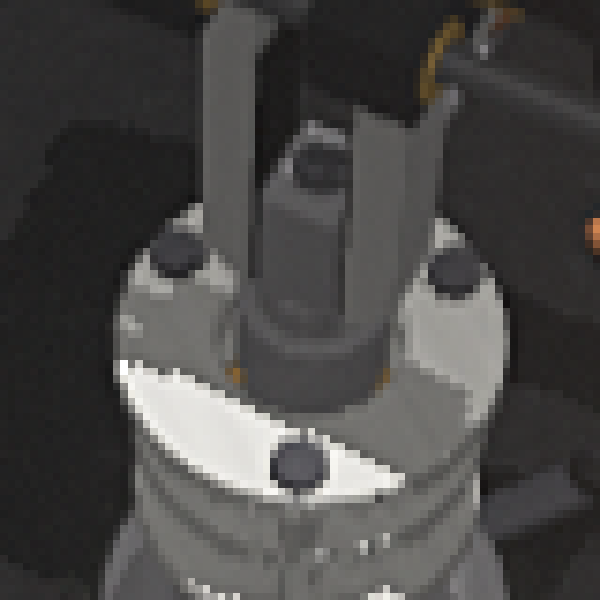

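Request:
apply_moves --pt "-0.1 0 0.1 1.2 1" --pt "-0.1 0 0 1.2 1" --pt "-0.1 0 -0.1 1.2 1" --pt "-0.1 0 -0.2 1.2 1"

```text
t: 39.0
ee_pos: [0.4622, 0.0872, 0.1413]
tcp_rot: [2.039, 2.384, 0.025]
force: [-0.7, -0.1, 1.7]
grip_width: 0.0178
```

```bash
python3 st.py
```

```text
t 39.00 p [462.19  87.16 141.26] yawY 8.90 zaxis [ 0.0137  0.0094 -0.9999] F [-0.74 -0.09  1.75] M [-0.132  0.045 -0.015] w 0.0178 q1 0.06 q6 -0.10
```

Request:
apply_moves --pt "-0.1 0 -0.2 1.2 1" --pt "-0.1 0 -0.2 1.2 1" --pt "-0.1 0 -0.2 1.2 1" --pt "-0.1 0 -0.2 1.2 1"

```text
t: 39.33
ee_pos: [0.4622, 0.0872, 0.1411]
tcp_rot: [1.926, 2.476, 0.027]
force: [-0.4, 0.1, 2.0]
grip_width: 0.0175
```

```bash
python3 st.py
```

```text
t 39.33 p [462.17  87.21 141.1 ] yawY 14.24 zaxis [ 0.0142  0.0108 -0.9998] F [-0.39  0.12  2.05] M [-0.11   0.049 -0.033] w 0.0175 q1 0.06 q6 -0.19
```

The jaws are forcing the lateral position, and the jam near yaw -5° agrees with the slot direction the picture hinted at. I'll ease the load off and loosen the jaws to a small gap, so they act as a loose wrench. The rings then centre the spindle and its own weight, about 2.3 N, gives the light pressure.

Request:
apply_moves --pt "0 0 0.5 0 1" --pt "0 0 0.5 0 1" --pt "0 0 0.2 0 1" --pt "0 0 0 0 0.785" --pt "0 0 0 0 0.785" --pt "0 0 0 0 0.785" --pt "0 0 0 0 0.785"

```text
t: 39.92
ee_pos: [0.4624, 0.0876, 0.1416]
tcp_rot: [1.924, 2.478, 0.028]
force: [-0.6, 0.0, 1.1]
grip_width: 0.0202
```

```bash
python3 st.py
```

```text
t 39.92 p [462.37  87.56 141.65] yawY 14.34 zaxis [ 0.0143  0.0117 -0.9998] F [-0.62  0.01  1.15] M [ 0.05  -0.088  0.012] w 0.0202 q1 0.06 q6 -0.19
```

Request:
apply_moves --pt "0 0 0 -1 0.785" --pt "0 0 0 -2 0.785" --pt "0 0 0 -2 0.785" --pt "0 0 0 -2 0.785" --pt "0 0 0 -2 0.785" --pt "0 0 0 -2 0.785" --pt "0 0 0 -2 0.785" --pt "0 0 0 -2 0.785" --pt "0 0 0 -2 0.785" --pt "0 0 0 -2 0.785" --pt "0 0 0 -1 0.785"

```text
t: 40.83
ee_pos: [0.462, 0.0877, 0.1415]
tcp_rot: [2.35, 2.075, 0.026]
force: [0.8, -0.4, 1.3]
grip_width: 0.0203
```

```bash
python3 st.py
python3 - <<'E'
from h import *
from workcell import vision
for n in('scene',):
    c=vision.camera(n);np.savez(n+'7.npz',**c)
    u,v=proj(c,[.462,.088,.13]).astype(int)
    cv2.imwrite(f'pics/{n}7.png',cv2.resize(c['pixels'][v-40:v+40,u-40:u+40],(600,600),interpolation=cv2.INTER_NEAREST))
E
```

```text
t 40.83 p [462.01  87.7  141.46] yawY -7.11 zaxis [ 0.0167  0.0058 -0.9998] F [ 0.85 -0.41  1.32] M [-0.016  0.014  0.015] w 0.0203 q1 0.06 q6 0.19
```

View pics/scene7.png

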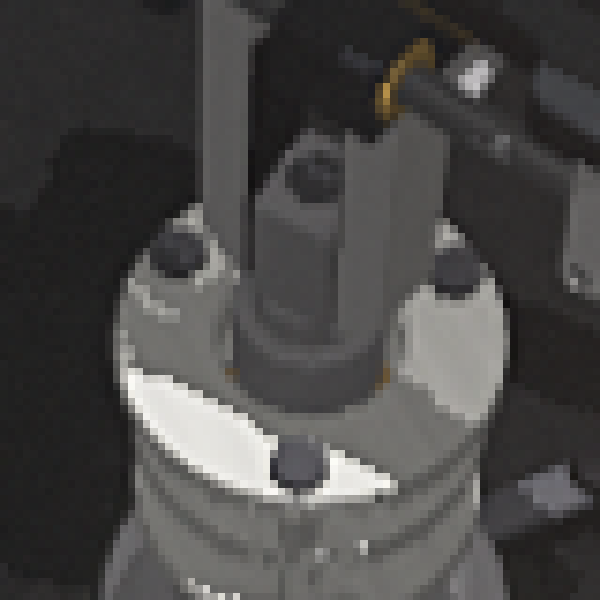

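Request:
apply_moves --pt "0 0 0 -1 0.785" --pt "0 0 0 -2 0.785" --pt "0 0 0 -2 0.785" --pt "0 0 0 -2 0.785" --pt "0 0 0 -2 0.785" --pt "0 0 0 -2 0.785" --pt "0 0 0 -1 0.785"

```text
t: 41.47
ee_pos: [0.462, 0.0877, 0.1411]
tcp_rot: [2.564, 1.801, 0.024]
force: [-0.1, -0.5, 0.5]
grip_width: 0.0205
```

```bash
python3 st.py
python3 - <<'E'
from h import *
from workcell import vision
for n in('scene',):
    c=vision.camera(n);np.savez(n+'8.npz',**c)
    u,v=proj(c,[.462,.088,.13]).astype(int)
    cv2.imwrite(f'pics/{n}8.png',cv2.resize(c['pixels'][v-40:v+40,u-40:u+40],(600,600),interpolation=cv2.INTER_NEAREST))
E
```

```text
t 41.47 p [461.99  87.71 141.13] yawY -19.82 zaxis [ 0.0174  0.0021 -0.9998] F [-0.14 -0.52  0.48] M [-0.034  0.009 -0.027] w 0.0205 q1 0.07 q6 0.41
```

View pics/scene8.png

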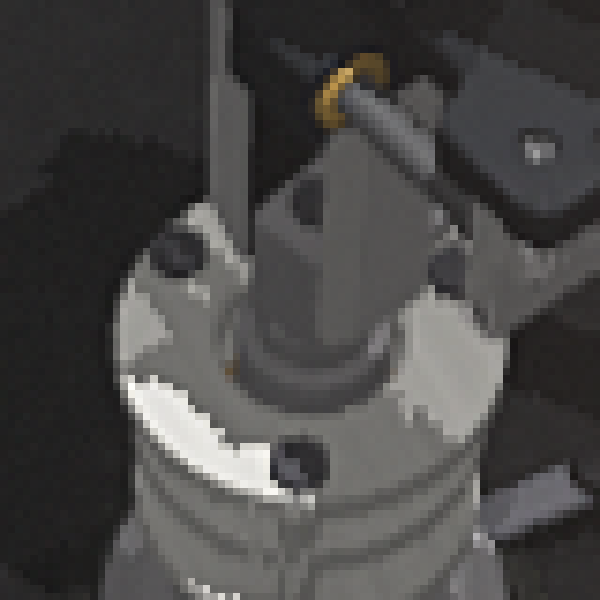

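The hub top moved from crop row 176 to about 200, so the spindle has dropped. Measuring its height from depth.

Run:
```python
from h import *
for n in('scene6','scene7','scene8'):
    c=load(n+'.npz');W=cloud(c);u,v=proj(c,[.462,.088,.13]).astype(int)
    w=W[v-40:v+40,u-40:u+40].reshape(-1,3);im=c['pixels'][v-40:v+40,u-40:u+40].reshape(-1,3)
    r=np.hypot(w[:,0]-.4625,w[:,1]-.0873);
    s=w[(r<.009)&(w[:,2]>.12)&(w[:,2]<.185)]
    h=np.histogram(s[:,2]*1000,np.arange(120,186,2));print(n,[(int(e),int(k)) for e,k in zip(h[1],h[0]) if k])
    s=w[(r>.0125)&(r<.0155)&(w[:,2]>.118)&(w[:,2]<.150)];print('disc rim z',np.round(np.percentile(s[:,2]*1000,[10,50,90]),1),len(s))
```

```text
scene6 [(130, 1), (138, 1), (142, 3), (150, 1), (152, 1), (154, 2), (156, 1), (158, 1), (160, 1), (162, 1), (164, 2), (166, 1), (170, 12), (172, 51), (174, 28), (176, 5), (178, 4), (180, 2), (182, 3)]
disc rim z [119.9 129.3 142.1] 119
scene7 [(166, 1), (170, 11), (172, 35), (174, 32), (176, 11), (178, 2), (180, 2), (182, 2)]
disc rim z [129.1 134.1 147.2] 87
scene8 [(138, 1), (150, 1), (156, 1), (160, 4), (162, 25), (164, 30), (166, 7), (168, 2), (172, 1), (174, 3), (176, 1), (178, 1), (182, 1)]
disc rim z [120.1 123.3 144.6] 87
```

The hub top fell from 173.4 to 164 mm. The home height is 44 + 120 = 164 mm, so it's in the slots and home. I'll relieve the wrench, grip briefly to press lightly down against the shoulder, then let go.

Request:
apply_moves --pt "0 0 0 1.5 0.785" --pt "0 0 0 2 0.785" --pt "0 0 0 1 0.785" --pt "0 0 0 0 1" --pt "0 0 0 0 1" --pt "0 0 -0.2 0 1" --pt "0 0 -0.3 0 1" --pt "0 0 -0.3 0 1"

```text
t: 42.18
ee_pos: [0.4621, 0.0878, 0.1408]
tcp_rot: [2.484, 1.911, 0.025]
force: [-0.8, 0.5, 1.6]
grip_width: 0.0179
```

```bash
python3 st.py
```

```text
t 42.18 p [462.07  87.78 140.82] yawY -14.85 zaxis [ 0.0174  0.0039 -0.9998] F [-0.8   0.45  1.57] M [-0.042  0.135  0.005] w 0.0179 q1 0.07 q6 0.32
```

Request:
apply_moves --pt "0 0 -0.4 0 1" --pt "0 0 -0.4 0 1" --pt "0 0 -0.4 0 1"

```text
t: 42.43
ee_pos: [0.4622, 0.0878, 0.1408]
tcp_rot: [2.483, 1.911, 0.027]
force: [-0.8, -0.1, 3.3]
grip_width: 0.0177
```

```bash
python3 st.py
```

```text
t 42.43 p [462.21  87.85 140.77] yawY -14.85 zaxis [ 0.0184  0.004  -0.9998] F [-0.81 -0.13  3.29] M [-0.031  0.287 -0.026] w 0.0177 q1 0.07 q6 0.32
```

It sits firm: 1.2 mm commanded gave 0.05 mm of movement while the force rose to 3 N. Easing off, opening and retreating.

Request:
apply_moves --pt "0 0 0.3 0 1" --pt "0 0 0.2 0 1" --pt "0 0 0 0 0.75" --pt "0 0 0 0 0.6" --pt "0 0 0 0 0.4" --pt "0 0 0 0 0.4" --pt "0 0 0 0 0.4" --pt "0 0 0 0 0.4"

```text
t: 43.1
ee_pos: [0.4618, 0.0877, 0.139]
tcp_rot: [2.484, 1.911, 0.024]
force: [-0.6, -0.0, -0.7]
grip_width: 0.0535
```

```bash
python3 st.py
```

```text
t 43.10 p [461.8   87.66 139.  ] yawY -14.86 zaxis [ 0.0165  0.0035 -0.9999] F [-0.61 -0.01 -0.66] M [-0.036 -0.056  0.052] w 0.0535 q1 0.07 q6 0.32
```

Open at 53 mm and clear of the hub. Moving straight up, then back out of the camera's view.

Request:
apply_moves --pt "0 0 3 0 0.4" --pt "0 0 6 0 0.4" --pt "0 0 10 0 0.4" --pt "0 0 14 0 0.4" --pt "0 0 16 0 0.4" --pt "0 0 16 0 0.4" --pt "0 0 14 0 0.4" --pt "0 0 10 0 0.4" --pt "0 0 6 0 0.4" --pt "-5 0 3 0 0.4" --pt "-12 0 0 0 0.4" --pt "-15 0 0 0 0.4" --pt "-15 0 0 0 0.4" --pt "-15 0 0 0 0.4" --pt "-12 0 0 0 0.4" --pt "-8 0 0 0 0.4" --pt "-4 0 0 0 0.4" --pt "-2 0 0 0 0.4" --pt "0 0 0 0 0.4"

```text
t: 44.68
ee_pos: [0.3667, 0.0874, 0.2463]
tcp_rot: [2.484, 1.911, 0.023]
force: [1.0, -0.2, 0.0]
grip_width: 0.0562
```

```bash
python3 st.py
python3 - <<'E'
from h import *
from workcell import vision
for n in('scene','top'):
    c=vision.camera(n);np.savez(n+'9.npz',**c);cv2.imwrite(f'pics/{n}9.png',c['pixels'])
    W=cloud(c);u,v=proj(c,[.462,.088,.13]).astype(int)
    w=W[v-40:v+40,u-40:u+40].reshape(-1,3)
    r=np.hypot(w[:,0]-.4625,w[:,1]-.0873);s=w[(r<.008)&(w[:,2]>.15)&(w[:,2]<.185)];print(n,len(s),np.median(s[:,2]) if len(s) else 0)
c=load('scene9.npz');u,v=proj(c,[.462,.088,.13]).astype(int)
cv2.imwrite('pics/z9.png',cv2.resize(c['pixels'][v-50:v+50,u-50:u+50],(600,600),interpolation=cv2.INTER_NEAREST))
E
```

```text
t 44.68 p [366.74  87.42 246.32] yawY -14.87 zaxis [ 0.0162  0.0035 -0.9999] F [ 1.03 -0.25  0.02] M [ 0.019 -0.076 -0.011] w 0.0562 q1 0.08 q6 0.34
scene 74 0.16421989810802373
top 10 0.1642349257519342
```

View pics/scene9.png

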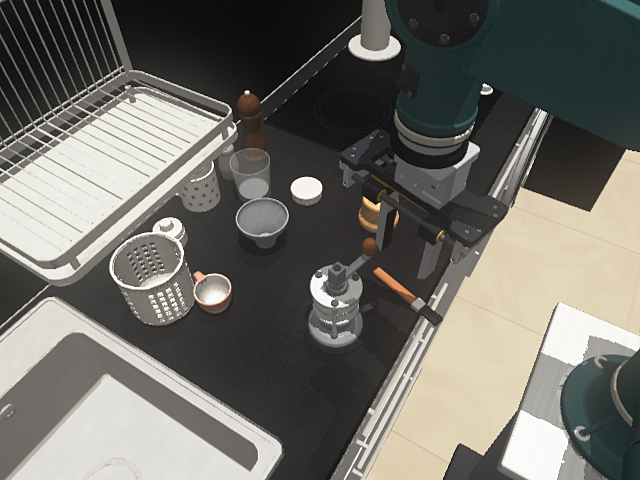

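View pics/z9.png

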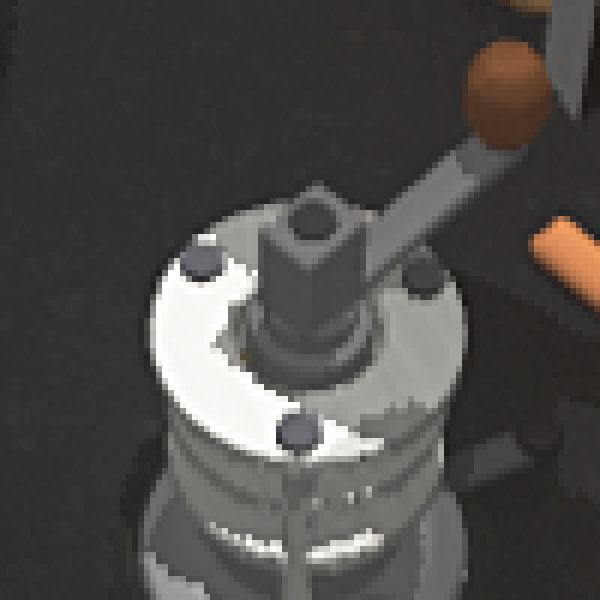

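View pics/top9.png

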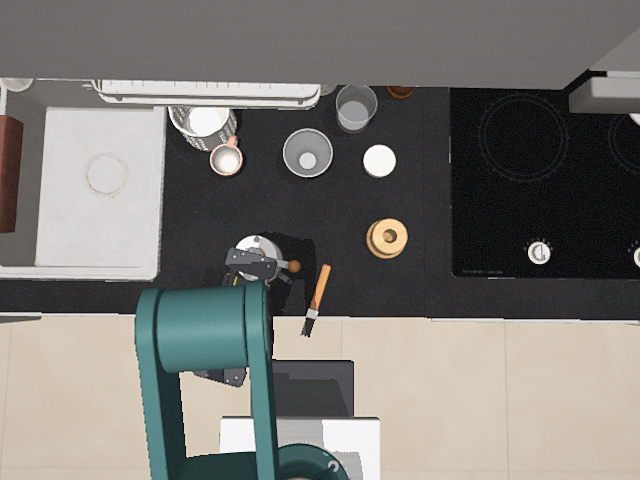

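The scene view shows the spindle standing upright in the mill, hub at (337,268), with the gripper clear of it. The top view shows the stand empty at (387,238), and the hopper (308,153), brush (317,300), tin (379,161) and cup (227,158) at the same pixels as at the start. Both views put the hub top at 164.2 mm against 164 mm for home. Handing in.

```bash
python3 -c "
from workcell import job_done;print(job_done())"
```

```text
the job is handed in; nothing more can be done
None
```

The crank spindle is out of the stand, in the mill and fully home, with the gripper open and clear. I handed the job in at about 45 s of the 64 s allowed.

**How it went:**
- **First search:** I lowered the spindle until it stopped on the burr, about 10 mm above home. Turning it 91° in the grip did not find the slots, because the tool had tilted slightly.
- **Second search:** I lifted it clear, squared the tool and tried again.
- **Final drop:** I then loosened the jaws to 20 mm and turned the hub like a loose wrench. Its own weight (about 2.3 N) was the light pressure, and it dropped into the slots.
- **Seating:** I gripped it once more, pressed it down lightly (about 3 N) until it sat firm, then let go.

**Last checks:**
- **Seated height:** both cameras put the hub top at 164.2 mm, against 164 mm for home. The spindle stands upright.
- **Bystanders:** the hopper, brush, tin and cup show no visible shift from their starting places.

**What went less well:**
- **Too much pressure on the burr:** for under a second in the second search the pressure reached about 6.5 N. That is over the 5 N at which the burr turns along, so the burr may have turned a few degrees.
- **Force readings:** they were noisy, about ±1 N. The unloaded vertical force also read 0.5 to 1.3 N while the jaws were loose, so the light contact forces above are approximate.

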